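# Fetch the bisque cat from among the paint jars

## Robot

A 6-joint arm with a two-finger parallel gripper is mounted at the origin on the work surface. World frame = base frame: x ahead of the robot, y to its left, z up, the work surface at z = 0. Lengths are in m, angles in rad, forces in N, time in s.
With the tool pointing down it reaches from about 0.4 to 0.825 m from the base axis. Payload 7 kg.
Tool frame: the origin (TCP) lies on the centre line of the jaws, within the pads' length; the fingertips stand 11 mm ahead of it and the grasp point (between the pads) lies 8 mm behind it; z points along the fingers, y is the line along which they close (so a half turn about z gives the same grasp; the last joint's range is limited). The gripper opens to 85 mm and grips with 20 to 120 N. Pads are 22 mm wide; open, the fingers measure 114 mm over their backs; the gripper's body (76 mm by 85 mm) begins 54 mm behind the grasp point. The pads swing forward as they close: fully open they stand 13 mm farther back than shut.
Start: joints at [-0.833, 0.359, 0.012, 0, -1.224, -0.288], TCP at [0.293, -0.608, 0.242] pointing down, gripper open.
Joint ranges: [-3.07, 3.07], [-1.43, 2.12], [-1.02, 1.25], [-3.03, 1.67], [-3.05, -0], [-3.03, 3.03]. Speed limits (rad/s): [2.39, 2.39, 3.01, 3.14, 3.14, 3.14].

## Interface

Orientations are given as a unit quaternion [w, x, y, z].
In Python, from bench import r gives the robot as it stands.
- The arm moves only by the tool apply_moves, never from a script. Its argument "motion" is a list of rows, each a list of 3 entries, a list of its own where there are three numbers: the finger opening in mm, from 0 to 85.4, then the shift along the tool's x, y, z in units of 30 mm (1.0 is 30 mm), then the turn, a rotation vector about the tool's x, y, z in degrees. In form: [[hand, [x, y, z], [ax, ay, az]], ...]. A call has 1 to 12 rows; each row shifts and turns the commanded pose from where the row before left it, along the tool's axes as they then stand; what a row does not reach is not made up. A row lasts 1/12 s, in which the tool goes at most 41.7 mm and 7.16 degrees, less where a joint would pass 70% of its speed; a pose out of reach is approached as far as the arm can. A call is refused whole if a number of a shift passes 1 or a number of a turn 7.16, either way. A call with a gripper value outside its range is refused whole. The fingers move at their own pace and stop on an object; "grip_force" is the grip in N (left out, the last holds). Time passes only in rows, so rows that do not move let the fingers close. It gives the time, the measured TCP pose, the force, the opening and the grip force at its end, in the units of the state.
- r.observe(): the state, without advancing time (a new reading comes with each control period).
- r.capture(name): name is "side" or "top"; returns a dict with "frame" (400x640x3 uint8, blue, green, red), "fx", "fy", "cx", "cy" (pixels), "R" (3x3) and "t" (3): a world point X has camera coordinates R X + t. Camera axes: x right, y down, z forward; pixel columns grow to the right and rows downward; lengths in m; the calibration is good to about 2 mm. A picture is of the moment at which its call begins. There is no depth.
- r.job_done(): hands the job in; it is judged then, once.
The state is a dict: "clock": time; "joints": joint angles; "joint_vel": joint speeds; "joint_efforts": joint torques, N m; "position": TCP position; "eef_rot": TCP orientation; "wrist_force": force on the tool from outside, world axes, zero at the start; "wrist_torque": the same for the moment, N m; "opening": opening from 0.0 (shut) to 1.0 (fully open); "grasp_force": force on a finger pad.
Only numpy, scipy, OpenCV 4.12 (cv2) and the standard library are available. Lean on these libraries where they do the work, as an engineer would, in place of code of your own. Each camera call takes 0.05 s, during which the arm holds its last target. There are 200 camera calls.

## Task

Get the unpainted white cat ready for painting: first clear the three paint jars that crowd it on the dark board into the grey side tray, standing upright, before you move the cat. Then set the cat gently upright on the middle of the free banding wheel while all the jars are still in the tray, and finally put each jar back centred on the coaster of its own colour. Do not tip over the jars or the cat, do not drop the cat, and leave the little pink rabbit standing where it is.

Things in the scene. Friction and masses are not known exactly. Their poses are not given: they have to be found in the camera images.
- jar_red: closed red paint jar, a plain upright cylinder 48 mm in diameter and 75 mm tall, red lid and body with a white paper band; about 150 g. Origin: centre of its underside, z up. At the start it stands on the coaster of its own colour, crowded against the cat (about 12 mm gap); a fingertip does not fit between jar and cat, so close the fingers across the line from jar to cat.
- jar_blue: closed blue paint jar, a plain upright cylinder 48 mm in diameter and 75 mm tall, blue lid and body with a white paper band; about 150 g. Origin: centre of its underside, z up. At the start it stands on the coaster of its own colour, crowded against the cat (about 12 mm gap); a fingertip does not fit between jar and cat, so close the fingers across the line from jar to cat.
- jar_yellow: closed yellow paint jar, a plain upright cylinder 48 mm in diameter and 75 mm tall, yellow lid and body with a white paper band; about 150 g. Origin: centre of its underside, z up. At the start it stands on the coaster of its own colour, crowded against the cat (about 12 mm gap); a fingertip does not fit between jar and cat, so close the fingers across the line from jar to cat.
- coaster_red: fixed round red coaster, 66 mm in diameter, 5 mm thick, on the dark wooden board (15 mm thick, lying on the table). Its rim shows round the jar. Origin: centre of its underside (on the board's top), z up; the jar stands 5 mm above it. Two coasters lie left and right of the cat, one in front of its face; which colour is where changes.
- coaster_blue: fixed round blue coaster, 66 mm in diameter, 5 mm thick, on the dark wooden board (15 mm thick, lying on the table). Its rim shows round the jar. Origin: centre of its underside (on the board's top), z up; the jar stands 5 mm above it. Two coasters lie left and right of the cat, one in front of its face; which colour is where changes.
- coaster_yellow: fixed round yellow coaster, 66 mm in diameter, 5 mm thick, on the dark wooden board (15 mm thick, lying on the table). Its rim shows round the jar. Origin: centre of its underside (on the board's top), z up; the jar stands 5 mm above it. Two coasters lie left and right of the cat, one in front of its face; which colour is where changes.
- cat: unpainted white cat on the dark board amid the three jars, 180 g. Body 74 mm long (its x), 44 mm wide (its y), flat-sided from base to 50 mm; head 40 mm across toward -x, ears up to 97 mm. Origin: centre of underside, z up. Grip it only across its width (along its y), about 45 mm above its base, once the jars beside it are gone. Other cats are fixed decoration.
- wheel: free olive-grey banding wheel (painting turntable) on the table to one side: round grooved head 180 mm in diameter, fixed here, flat top 45 mm above the table. Origin: on its axis at table height, z up. The other wheel, at the far right seen from the robot, with a ginger cat on it, is decoration.
- tray: empty grey plastic side tray on the table, on the other side from the wheel: 210 mm long (its x), 90 mm wide (its y), walls 4 mm thick, 15 mm high in all, inner floor 4 mm above the table, inside 202 x 82 mm. Origin: centre of underside, z up. Three jars fit in a row along its x, 62 mm apart.
- rabbit: small finished pink rabbit, loose, 34 mm in diameter, 60 mm tall, 60 g, at one front corner (robot side) of the dark board; a blue rinse cup 34 mm wide, 30 mm tall stands at the other. Not to be disturbed. Origin: centre of underside, z up.

How it is judged:
By the outcome, as a careful person would: the job done as asked, in the order asked, and still so for the second after the job is handed in, with the robot touching nothing.
It also fails if it takes over 144 s, if anything falls off the work surface, if the arm or the gripper's body presses on something with over 40 N, if the wrist force passes 120 N, or if a joint passes its speed limit or range.

## Working session

There is one attempt and no reset: what is moved stays moved. The work goes in short steps, Python scripts to look and compute and a tool call to move; the robot and the scene stay as the last step left them, time stands still between calls to the robot, and variables do not carry over. Pictures are saved under pics/ and viewed, at most 14 in all, crops included, and the job is handed in when it is done.

Besides the shell and the picture viewer there is one more tool, called after ">>>" as name(argument=value, ...), one argument or row to a line, values as JSON. apply_moves: Moves the arm, as the interface text tells. Its arguments: {"type":"object","properties":{"motion":{"type":"array"},"grip_force":{"type":"number"}},"required":["motion"]}

```bash
ls; mkdir -p pics; python3 - <<'E'
from bench import r
import cv2,numpy as np,pickle
o=r.observe();print({k:np.round(v,3).tolist() for k,v in o.items()})
d={}
for n in("side","top"):
    c=r.capture(n);d[n]=c;cv2.imwrite(f"pics/{n}0.png",c["frame"])
    print(n,c["fx"],c["cx"],c["cy"],np.round(c["R"],3).tolist(),np.round(c["t"],3).tolist())
pickle.dump(d,open("c0.pkl","wb"))
E
```

```text
pics
{'clock': 0.0, 'joints': [-0.833, 0.359, 0.011, -0.0, -1.224, -0.288], 'joint_vel': [-0.002, -0.0, 0.0, 0.0, -0.001, -0.001], 'joint_efforts': [-0.001, -58.332, 29.342, 6.936, -0.006, -0.0], 'position': [0.293, -0.607, 0.241], 'eef_rot': [-0.0, -0.223, 0.975, 0.001], 'wrist_force': [0.166, 0.491, -0.17], 'wrist_torque': [-0.016, -0.049, -0.032], 'grasp_force': 0.0, 'opening': 0.999}
side 385.1046333914299 319.27813941297126 200.52387282781646 [[0.87, -0.493, -0.009], [-0.338, -0.584, -0.738], [0.359, 0.646, -0.674]] [-0.501, 0.214, 0.636]
top 448.98211039722156 315.93281294244656 203.4005748066933 [[0.008, -0.999, 0.033], [-0.986, -0.013, -0.164], [0.164, -0.032, -0.986]] [-0.027, 0.55, 0.956]
```

View pics/top0.png

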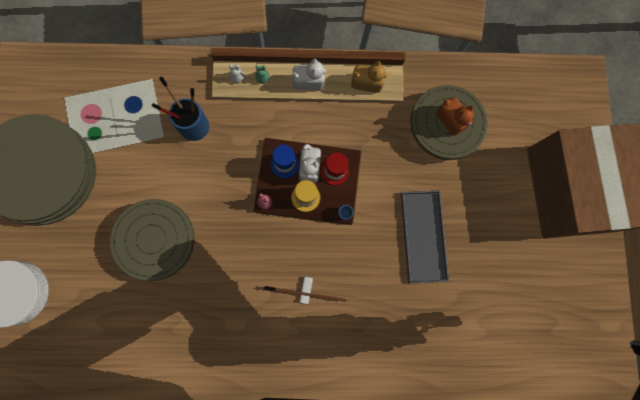

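View pics/side0.png

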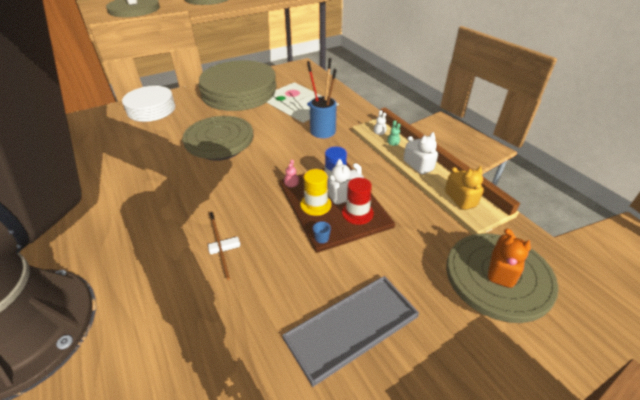

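```bash
cat > h.py <<'E'
import numpy as np,cv2
def ray(c,u,v,z):
    R=np.array(c["R"]);t=np.array(c["t"]);C=-R.T@t
    d=R.T@np.array([(u-c["cx"])/c["fx"],(v-c["cy"])/c["fy"],1]);return C+d*(z-C[2])/d[2]
def proj(c,X):
    q=np.array(c["R"])@np.array(X)+np.array(c["t"]);return np.array([c["fx"]*q[0]/q[2]+c["cx"],c["fy"]*q[1]/q[2]+c["cy"]])
def comps(c,name,amin=15):
    h=cv2.cvtColor(c["frame"],cv2.COLOR_BGR2HSV);f={"red":((0,170,70),(8,255,255)),"blue":((112,150,60),(125,255,255)),"yellow":((20,150,80),(32,255,255)),"pink":((165,60,80),(179,255,255))}[name]
    m=cv2.inRange(h,*f);n,l,s,ce=cv2.connectedComponentsWithStats(m)
    return m,[(s[i].tolist(),np.round(ce[i],1).tolist()) for i in range(1,n) if s[i][4]>=amin]
E
python3 - <<'E'
import pickle,cv2,numpy as np
from h import *
d=pickle.load(open("c0.pkl","rb"))
for n in d:
  print(n)
  for k in("red","blue","yellow","pink"):print(k,comps(d[n],k)[1])
t=d["top"]["frame"][132:230,245:370];s=d["side"]["frame"][140:250,275:400]
cv2.imwrite("pics/crop_t.png",np.vstack([cv2.resize(t,(650,510),interpolation=cv2.INTER_NEAREST)]))
cv2.imwrite("pics/crop_s.png",cv2.resize(s,(625,550),interpolation=cv2.INTER_NEAREST))
h=cv2.cvtColor(d["top"]["frame"],cv2.COLOR_BGR2HSV)
# tray: grey low saturation
def quad(mask):
    cs,_=cv2.findContours(mask,cv2.RETR_EXTERNAL,cv2.CHAIN_APPROX_NONE);c=max(cs,key=cv2.contourArea);return c
roi=np.zeros(h.shape[:2],np.uint8);roi[180:295,390:460]=255
m=cv2.inRange(h,(0,0,20),(179,70,255))&roi
c=quad(m);b=cv2.minAreaRect(c);P=np.array([ray(d["top"],*p,0.015) for p in cv2.boxPoints(b)]);print("tray",b,np.round(P,4).tolist(),np.round(P.mean(0),4),[np.linalg.norm(P[i]-P[i-1]).round(4) for i in range(4)])
print("wheel hsv",h[240,120],h[240,151],h[240,100])
roi[:]=0;roi[190:290,100:205]=255
m=cv2.inRange(h,(20,40,20),(60,255,110))&roi;c=quad(m);print("wheelpx",cv2.boundingRect(c),cv2.contourArea(c))
# board
roi[:]=0;roi[130:232,245:370]=255
m=cv2.inRange(d["top"]["frame"],(0,0,0),(60,45,70))&roi;c=cv2.convexHull(np.vstack([quad(m)]));b=cv2.minAreaRect(c)
P=np.array([ray(d["top"],*p,0.015) for p in cv2.boxPoints(b)]);print("board",b,np.round(P,4).tolist(),np.round(P.mean(0),4),[np.linalg.norm(P[i]-P[i-1]).round(4) for i in range(4)])
E
```

```text
side
red [([310, 72, 6, 20, 41], [312.4, 81.5]), ([348, 178, 24, 26, 526], [359.6, 190.7]), ([341, 205, 34, 21, 349], [357.2, 217.3])]
blue [([326, 148, 14, 17, 110], [331.1, 157.0]), ([336, 148, 10, 12, 41], [341.1, 152.6])]
yellow [([303, 168, 25, 28, 572], [315.4, 181.7]), ([464, 168, 19, 42, 464], [474.2, 188.4]), ([300, 198, 32, 18, 315], [315.3, 208.0])]
pink [([286, 90, 13, 6, 63], [292.0, 92.7]), ([284, 161, 14, 26, 203], [290.8, 176.2]), ([508, 259, 8, 5, 33], [511.6, 261.0])]
top
red [([161, 108, 18, 10, 43], [168.6, 112.3]), ([325, 152, 25, 33, 518], [337.9, 166.4])]
blue []
yellow [([292, 180, 28, 32, 609], [305.6, 195.0])]
pink [([81, 104, 21, 20, 315], [90.7, 113.4]), ([259, 194, 11, 15, 110], [264.4, 200.4])]
tray ((424.58258056640625, 236.4493408203125), (92.3038558959961, 40.49934005737305), 85.03025817871094) [[0.5847, -0.2182, 0.015], [0.5944, -0.3133, 0.015], [0.3828, -0.3234, 0.015], [0.3743, -0.2314, 0.015]] [ 0.484  -0.2716  0.015 ] [np.float64(0.2108), np.float64(0.0956), np.float64(0.2119), np.float64(0.0924)]
wheel hsv [26 69 81] [26 65 82] [ 15 126  65]
wheelpx (110, 199, 84, 82) 5266.0
board ((302.44384765625, 180.5760498046875), (108.68326568603516, 75.4061279296875), 7.386042594909668) [[0.5361, 0.143, 0.015], [0.7138, 0.1264, 0.015], [0.6843, -0.1275, 0.015], [0.5069, -0.1036, 0.015]] [0.6103 0.0096 0.015 ] [np.float64(0.2484), np.float64(0.1785), np.float64(0.2556), np.float64(0.179)]
```

View pics/crop_t.png

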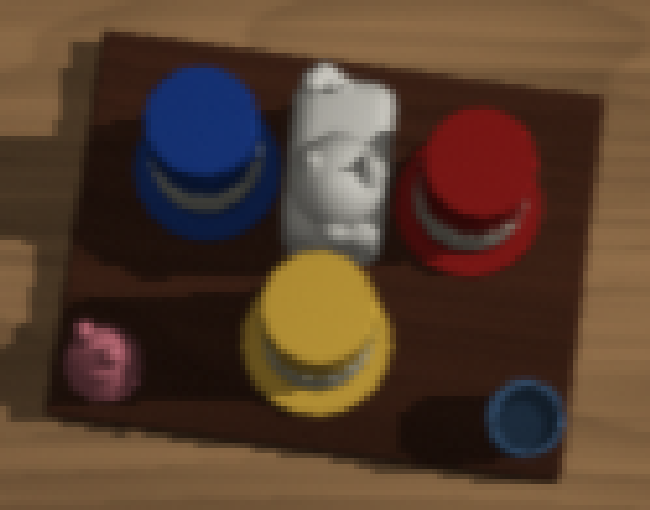

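View pics/crop_s.png

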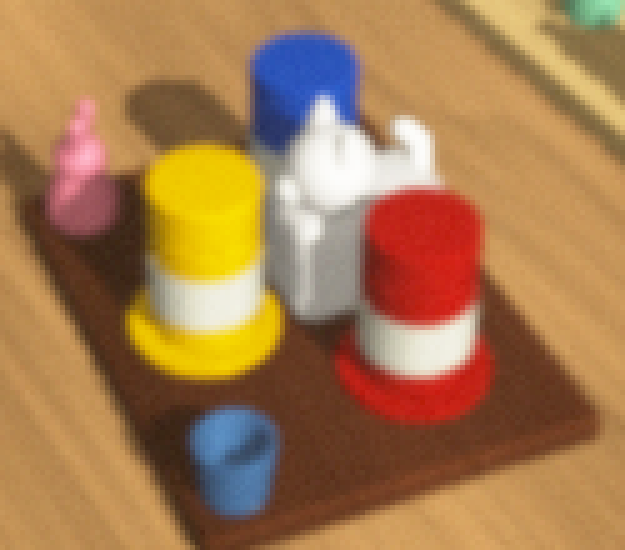

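```bash
python3 - <<'E'
import pickle,cv2,numpy as np
from h import *
d=pickle.load(open("c0.pkl","rb"));T=d["top"];S=d["side"]
px=lambda x,y:((x/5.2)-.5+245,(y/5.204)-.5+132)
ps=lambda x,y:(x/5-.5+275,y/5-.5+140)
L={"blue":((202,123),(207,168),(305,70)),"red":((483,165),(470,202),(425,227)),"yellow":((321,307),(317,341),(204,181))}
for k,(a,b,s) in L.items():
    A=ray(T,*px(*a),.095);B=ray(T,*px(*b),.02);D=ray(S,*ps(*s),.095)
    print(k,"lid",A.round(4)[:2],"coaster",B.round(4)[:2],"sidelid",D.round(4)[:2])
for k,(p,z) in {"rabbit":((102,365),.03),"cup":((525,418),.045)}.items():print(k,ray(T,*px(*p),z).round(4))
print("board",[ray(T,*px(*p),.015).round(3)[:2].tolist() for p in((105,32),(605,97),(560,482),(50,415))])
print("cat edges",[ray(T,*px(*p),.065).round(4)[:2].tolist() for p in((285,230),(305,80),(382,235),(396,95))])
W=ray(T,151.3,239.7,.045);print("wheel",W,proj(S,W), [proj(S,W+np.array(o)).round(1).tolist() for o in((.09,0,0),(-.09,0,0),(0,.09,0),(0,-.09,0))])
hs=cv2.cvtColor(S["frame"],cv2.COLOR_BGR2HSV)
c=np.array([.484,-.2716,.015])
m=cv2.inRange(hs,(0,0,20),(179,60,130));m[:270]=0;m[:,:270]=0;m[:,430:]=0;m[385:]=0
cs,_=cv2.findContours(m,cv2.RETR_EXTERNAL,cv2.CHAIN_APPROX_NONE);q=max(cs,key=cv2.contourArea);b=cv2.approxPolyDP(cv2.convexHull(q),5,True)[:,0]
print("tray side",[(p.tolist(),ray(S,*p,.015).round(3)[:2].tolist()) for p in b])
ht=cv2.cvtColor(T["frame"],cv2.COLOR_BGR2HSV)
m=cv2.inRange(ht,(0,0,20),(179,70,255));m[:180]=0;m[295:]=0;m[:,:390]=0;m[:,460:]=0
cs,_=cv2.findContours(m,cv2.RETR_EXTERNAL,cv2.CHAIN_APPROX_NONE);q=max(cs,key=cv2.contourArea);b=cv2.approxPolyDP(cv2.convexHull(q),4,True)[:,0]
print("tray top",[(p.tolist(),ray(T,*p,.015).round(3)[:2].tolist()) for p in b])
v=np.vstack([cv2.resize(T["frame"][185:295,385:465],(480,660))[:600]]);w=cv2.resize(T["frame"][190:290,100:205],(315,300))
o=np.zeros((600,800,3),np.uint8);o[:,:436]=cv2.resize(T["frame"][185:295,385:465],(436,600));o[:300,480:795]=w
cv2.imwrite("pics/tw.png",o)
E
```

```text
blue lid [0.6469 0.0518] coaster [0.6471 0.0524] sidelid [0.6447 0.0488]
red lid [ 0.6309 -0.0649] coaster [ 0.6334 -0.0651] sidelid [ 0.6306 -0.0651]
yellow lid [0.5701 0.0016] coaster [0.5695 0.0025] sidelid [0.5695 0.0037]
rabbit [0.5558 0.0959 0.03  ]
cup [ 0.5326 -0.0869  0.045 ]
board [[0.711, 0.1], [0.684, -0.127], [0.509, -0.105], [0.536, 0.119]]
cat edges [[0.609, 0.017], [0.675, 0.0093], [0.6075, -0.0242], [0.6691, -0.0298]]
wheel [0.46596034 0.33720454 0.045     ] [217.4605019  133.28390284] [[250.2, 124.0], [182.6, 143.2], [206.8, 117.7], [229.4, 150.8]]
tray side [([384, 277], [0.583, -0.224]), ([417, 312], [0.588, -0.308]), ([312, 384], [0.381, -0.324]), ([283, 334], [0.378, -0.233])]
tray top [([439, 191], [0.589, -0.309]), ([448, 280], [0.384, -0.322]), ([409, 282], [0.379, -0.233]), ([401, 193], [0.583, -0.22])]
```

View pics/tw.png

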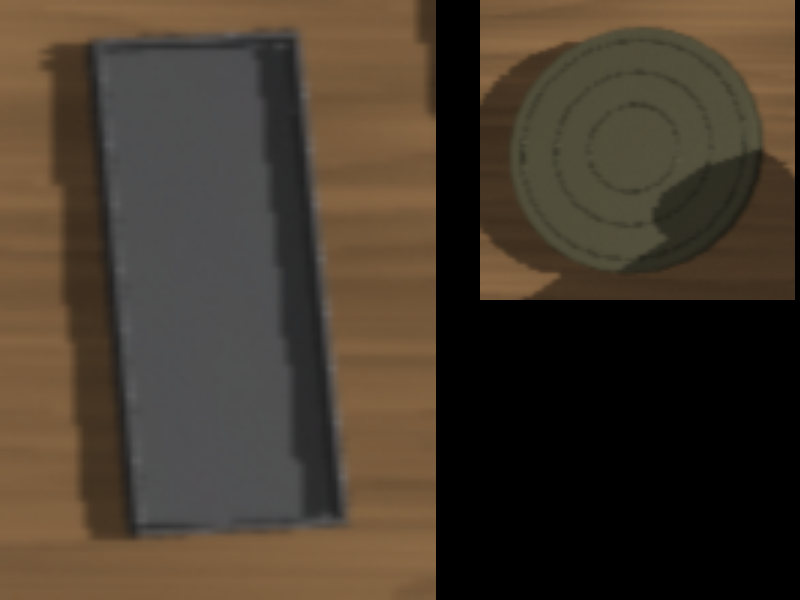

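```bash
cat >> h.py <<'E'
from scipy.spatial.transform import Rotation as Ro
def go(x,y,z,yaw=None):
    "tool-axis delta (30 mm units) to TCP target, turn about tool z in deg, tilt"
    from bench import r
    o=r.observe();q=np.array(o["eef_rot"]);R=Ro.from_quat(q[[1,2,3,0]]).as_matrix();p=np.array(o["position"])
    cur=np.degrees(np.arctan2(R[1,1],R[0,1]))
    T=R
    if yaw is not None:
        a=np.radians(yaw);T=np.array([[-np.sin(a),np.cos(a),0],[np.cos(a),np.sin(a),0],[0,0,-1]]).T
        T=np.column_stack([[np.cos(a+np.pi/2),np.sin(a+np.pi/2),0],[np.cos(a),np.sin(a),0],[0,0,-1]])
        rv=np.degrees(Ro.from_matrix(R.T@T).as_rotvec())
    else: rv=None
    D=np.array([x,y,z])-p
    print("t",o["clock"],"p",p.round(4),"yaw",cur.round(2),"turn",None if rv is None else rv.round(2),"| units now",(R.T@D/.03).round(2),"after turn",(T.T@D/.03).round(2),"gf",o["grasp_force"],"open",round(o["opening"],3))
E
python3 -c "
from h import *
go(.632,-.065,.2,173)"
```

```text
t 0.1 p [ 0.2933 -0.6075  0.2415] yaw 115.76 turn [ 8.000e-02  3.000e-02 -5.724e+01] | units now [-18.03  11.38   1.4 ] after turn [-19.32  -9.     1.38] gf 0.0 open 0.996
```

>>> apply_moves(
  motion=[
    [70,[0,0,0],[0,0,-7.15]],
    [70,[0,0,0],[0,0,-7.15]],
    [70,[0,0,0],[0,0,-7.15]],
    [70,[0,0,0],[0,0,-7.15]],
    [70,[0,0,0],[0,0,-7.15]],
    [70,[0,0,0],[0,0,-7.15]],
    [70,[0,0,0],[0,0,-7.15]],
    [70,[0,0,0],[0,0,-7.15]],
    [70,[0,0,0],[0,0,0]],
  ],
  grip_force=40,
)

```text
clock: 0.85
position: [0.2934, -0.6076, 0.2418]
eef_rot: [0.0, -0.665, 0.747, 0.0]
wrist_force: [-0.0, 0.2, -0.1]
opening: 0.821
grasp_force: 0.0
```

```bash
python3 -c "
from h import *
go(.632,-.065,.2,173)"
```

```text
t 0.85 p [ 0.2934 -0.6076  0.2418] yaw 173.3 turn [0.03 0.04 0.3 ] | units now [-19.28  -9.1    1.4 ] after turn [-19.33  -9.     1.39] gf 0.0 open 0.821
```

>>> apply_moves(
  motion=[
    [70,[-0.88,-0.41,0],[0,0,0]],
    [70,[-0.88,-0.41,0],[0,0,0]],
    [70,[-0.88,-0.41,0],[0,0,0]],
    [70,[-0.88,-0.41,0],[0,0,0]],
    [70,[-0.88,-0.41,0],[0,0,0]],
    [70,[-0.88,-0.41,0],[0,0,0]],
    [70,[-0.88,-0.41,0],[0,0,0]],
    [70,[-0.88,-0.41,0],[0,0,0]],
    [70,[-0.88,-0.41,0],[0,0,0]],
    [70,[-0.88,-0.41,0],[0,0,0]],
    [70,[-0.88,-0.41,0],[0,0,0]],
    [70,[-0.88,-0.41,0],[0,0,0]],
  ],
)

```text
clock: 1.85
position: [0.4791, -0.3101, 0.2422]
eef_rot: [-0.0, -0.661, 0.751, 0.0]
wrist_force: [0.2, -0.1, -0.1]
opening: 0.821
grasp_force: 0.0
```

>>> apply_moves(
  motion=[
    [70,[-0.88,-0.41,0.1],[0,0,0]],
    [70,[-0.88,-0.41,0.1],[0,0,0]],
    [70,[-0.88,-0.41,0.1],[0,0,0]],
    [70,[-0.88,-0.41,0.1],[0,0,0]],
    [70,[-0.88,-0.41,0.1],[0,0,0]],
    [70,[-0.88,-0.41,0.1],[0,0,0]],
    [70,[-0.88,-0.41,0.1],[0,0,0]],
    [70,[-0.88,-0.41,0.1],[0,0,0]],
    [70,[-0.88,-0.41,0.1],[0,0,0.3]],
    [70,[-0.6,-0.3,0.1],[0,0,0]],
    [70,[0,0,0],[0,0,0]],
  ],
)

```text
clock: 2.77
position: [0.6303, -0.0697, 0.2109]
eef_rot: [-0.0, -0.66, 0.751, 0.0]
wrist_force: [-0.3, -0.5, -0.1]
opening: 0.821
grasp_force: 0.0
```

```bash
python3 -c "
from h import *
go(.632,-.065,.06,173)"
```

```text
t 2.7667 p [ 0.6303 -0.0697  0.2109] yaw 172.63 turn [ 0.07 -0.01 -0.37] | units now [-0.16 -0.04  5.03] after turn [-0.16 -0.04  5.03] gf 0.0 open 0.821
```

>>> apply_moves(
  motion=[
    [70,[-0.16,-0.04,0.5],[0,0,0]],
    [70,[0,0,0.9],[0,0,0]],
    [70,[0,0,0.9],[0,0,0]],
    [70,[0,0,0.9],[0,0,0]],
    [70,[0,0,0.8],[0,0,0]],
    [70,[0,0,0.6],[0,0,0]],
    [70,[0,0,0.4],[0,0,0]],
    [70,[0,0,0],[0,0,0]],
    [42,[0,0,0],[0,0,0]],
    [42,[0,0,0],[0,0,0]],
    [42,[0,0,0],[0,0,0]],
    [42,[0,0,0],[0,0,0]],
  ],
)

```text
clock: 3.77
position: [0.6315, -0.0678, 0.0637]
eef_rot: [0.001, -0.66, 0.751, -0.001]
wrist_force: [0.1, 0.2, 1.5]
opening: 0.555
grasp_force: 41.4
```

```bash
python3 -c "
from h import *
go(.632,-.065,.06,173)"
```

```text
t 3.7667 p [ 0.6315 -0.0678  0.0637] yaw 172.66 turn [-0.13  0.03 -0.34] | units now [-0.1  -0.    0.12] after turn [-0.1  -0.01  0.12] gf 41.41974627971649 open 0.555
```

>>> apply_moves(
  motion=[
    [42,[0,0,-0.4],[0,0,0]],
    [42,[0,0,-0.8],[0,0,0]],
    [42,[0,0,-0.9],[0,0,0]],
    [42,[0,0,-0.9],[0,0,0]],
    [42,[0,0,-0.9],[0,0,7.15]],
    [42,[0,0,-0.6],[0,0,7.15]],
    [42,[0,0,0],[0,0,7.15]],
    [42,[0,0,0],[0,0,7.15]],
    [42,[0,0,0],[0,0,7.15]],
    [42,[0,0,0],[0,0,7.15]],
    [42,[0,0,0],[0,0,7.15]],
    [42,[0,0,0],[0,0,7.15]],
  ],
)

```text
clock: 4.77
position: [0.6305, -0.0679, 0.1986]
eef_rot: [0.0, -0.217, 0.976, 0.0]
wrist_force: [-0.8, -0.6, -1.5]
opening: 0.556
grasp_force: 41.5
```

>>> apply_moves(
  motion=[
    [42,[0,0,0],[0,0,7.15]],
    [42,[0,0,0],[0,0,7.15]],
    [42,[0,0,0],[0,0,7.15]],
    [42,[0,0,0],[0,0,0]],
  ],
)

```text
clock: 5.1
position: [0.6305, -0.0679, 0.1985]
eef_rot: [0.0, -0.032, 0.999, 0.0]
wrist_force: [-0.6, -0.5, -2.1]
opening: 0.552
grasp_force: 41.5
```

```bash
python3 -c "
from h import *
go(.544,-.2676,.049,93.6)"
```

```text
t 5.1 p [ 0.6305 -0.0679  0.1985] yaw 93.69 turn [0.01 0.05 0.09] | units now [ 3.31 -6.46  4.98] after turn [ 3.3  -6.46  4.98] gf 41.48640587925911 open 0.552
```

>>> apply_moves(
  motion=[
    [42,[0.41,-0.81,0],[0,0,0]],
    [42,[0.41,-0.81,0],[0,0,0]],
    [42,[0.41,-0.81,0],[0,0,0]],
    [42,[0.41,-0.81,0],[0,0,0]],
    [42,[0.41,-0.81,0],[0,0,0]],
    [42,[0.41,-0.81,0],[0,0,0]],
    [42,[0.41,-0.81,0],[0,0,0]],
    [42,[0.41,-0.81,0],[0,0,0]],
    [42,[0,0,0.9],[0,0,0]],
    [42,[0,0,0.9],[0,0,0]],
    [42,[0,0,0.9],[0,0,0]],
    [42,[0,0,0.6],[0,0,0]],
  ],
)

```text
clock: 6.1
position: [0.5449, -0.2687, 0.0968]
eef_rot: [-0.001, -0.037, 0.999, 0.0]
wrist_force: [-0.2, -0.3, -2.2]
opening: 0.555
grasp_force: 41.8
```

```bash
python3 -c "
from h import *
go(.544,-.2676,.049,93.6)"
```

```text
t 6.1 p [ 0.5449 -0.2687  0.0968] yaw 94.23 turn [ 0.05 -0.07  0.63] | units now [0.03 0.04 1.59] after turn [0.03 0.04 1.59] gf 41.780570447444916 open 0.555
```

>>> apply_moves(
  motion=[
    [42,[0,0,0.6],[0,0,0]],
    [42,[0,0,0.5],[0,0,0]],
    [42,[0,0,0.3],[0,0,0]],
    [42,[0,0,0.17],[0,0,0]],
    [42,[0,0,0],[0,0,0]],
    [70,[0,0,0],[0,0,0]],
    [70,[0,0,0],[0,0,0]],
    [70,[0,0,0],[0,0,0]],
    [70,[0,0,-0.3],[0,0,0]],
    [70,[0,0,-0.9],[0,0,0]],
    [70,[0,0,-0.9],[0,0,0]],
    [70,[0,0,-0.9],[0,0,0]],
  ],
)

```text
clock: 7.1
position: [0.5461, -0.2688, 0.1434]
eef_rot: [0.0, -0.035, 0.999, -0.0]
wrist_force: [1.1, -0.3, -0.0]
opening: 0.821
grasp_force: 0.0
```

```bash
python3 -c "
from h import *
go(.570,.002,.16,83)"
```

```text
t 7.1 p [ 0.5461 -0.2688  0.1434] yaw 94.04 turn [-0.02  0.02 11.04] | units now [-1.43  8.95 -0.56] after turn [ 0.31  9.06 -0.55] gf 0.0 open 0.821
```

>>> apply_moves(
  motion=[
    [70,[0,0,-0.5],[0,0,5.5]],
    [70,[0,0,-0.3],[0,0,5.5]],
    [70,[0.03,0.9,0],[0,0,0]],
    [70,[0.03,0.9,0],[0,0,0]],
    [70,[0.03,0.9,0],[0,0,0]],
    [70,[0.03,0.9,0],[0,0,0]],
    [70,[0.03,0.9,0],[0,0,0]],
    [70,[0.03,0.9,0],[0,0,0]],
    [70,[0.03,0.9,0],[0,0,0]],
    [70,[0.03,0.9,0],[0,0,0]],
    [70,[0.03,0.9,0],[0,0,0]],
    [70,[0.03,0.9,0],[0,0,0]],
  ],
)

```text
clock: 8.1
position: [0.5702, 0.0017, 0.1667]
eef_rot: [0.001, 0.061, 0.998, 0.0]
wrist_force: [0.0, 0.0, 0.0]
opening: 0.818
grasp_force: 0.0
```

```bash
python3 - <<'E'
from h import *
from bench import r
go(.570,.002,.063,83)
c=r.capture("side");cv2.imwrite("pics/s1.png",c["frame"])
E
```

```text
t 8.1 p [0.5702 0.0017 0.1667] yaw 83.04 turn [0.04 0.09 0.04] | units now [0.01 0.01 3.46] after turn [0.01 0.01 3.46] gf 0.0 open 0.818
```

View pics/s1.png

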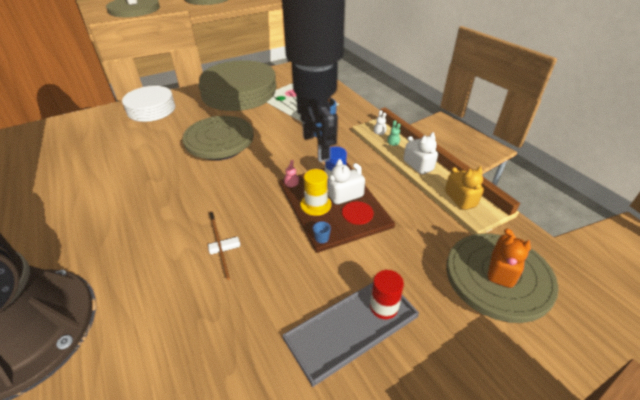

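Red jar stands upright in the far tray slot, around (386,295), and its red coaster is bare at (358,213). The gripper is above the yellow jar at (316,190).

>>> apply_moves(
  motion=[
    [70,[0,0,0.5],[0,0,0]],
    [70,[0,0,0.9],[0,0,0]],
    [70,[0,0,0.9],[0,0,0]],
    [70,[0,0,0.7],[0,0,0]],
    [70,[0,0,0.4],[0,0,0]],
    [70,[0,0,0.06],[0,0,0]],
    [70,[0,0,0],[0,0,0]],
    [42,[0,0,0],[0,0,0]],
    [42,[0,0,0],[0,0,0]],
    [42,[0,0,0],[0,0,0]],
    [42,[0,0,0],[0,0,0]],
    [42,[0,0,0],[0,0,0]],
  ],
)

```text
clock: 9.15
position: [0.5713, 0.0007, 0.0632]
eef_rot: [0.002, 0.061, 0.998, 0.0]
wrist_force: [-0.3, 1.8, 6.7]
opening: 0.551
grasp_force: 41.5
```

```bash
python3 -c "
from h import *
go(.482,-.2715,.2,93.6)"
```

```text
t 9.15 p [0.5713 0.0007 0.0632] yaw 83.06 turn [  0.05   0.18 -10.54] | units now [ 1.84 -9.36 -4.57] after turn [ 3.54 -8.87 -4.56] gf 41.46476984024048 open 0.551
```

>>> apply_moves(
  motion=[
    [42,[0,0,-0.4],[0,0,0]],
    [42,[0,0,-0.8],[0,0,0]],
    [42,[0,0,-0.9],[0,0,0]],
    [42,[0,0,-0.9],[0,0,-5.25]],
    [42,[0,0,-0.9],[0,0,-5.25]],
    [42,[0,0,-0.3],[0,0,0]],
    [42,[0,0,0],[0,0,0]],
  ],
)

```text
clock: 9.73
position: [0.5714, 0.0007, 0.1907]
eef_rot: [0.003, -0.03, 1.0, 0.001]
wrist_force: [0.5, -0.1, -2.6]
opening: 0.551
grasp_force: 41.6
```

>>> apply_moves(
  motion=[
    [42,[0.35,-0.89,0],[0,0,0]],
    [42,[0.35,-0.89,0],[0,0,0]],
    [42,[0.35,-0.89,0],[0,0,0]],
    [42,[0.35,-0.89,0],[0,0,0]],
    [42,[0.35,-0.89,0],[0,0,0]],
    [42,[0.35,-0.89,0],[0,0,0]],
    [42,[0.35,-0.89,0],[0,0,0]],
    [42,[0.35,-0.89,0],[0,0,0]],
    [42,[0.35,-0.89,0],[0,0,0]],
    [42,[0.35,-0.89,0],[0,0,0]],
    [42,[0,0,0],[0,0,0]],
  ],
)

```text
clock: 10.65
position: [0.4791, -0.2756, 0.1855]
eef_rot: [-0.002, -0.028, 1.0, 0.0]
wrist_force: [1.1, -0.1, -1.2]
opening: 0.556
grasp_force: 42.1
```

```bash
python3 -c "
from h import *
go(.482,-.2715,.0482,93.6)"
```

```text
t 10.65 p [ 0.4791 -0.2756  0.1855] yaw 93.24 turn [ 0.05 -0.18 -0.36] | units now [-0.12  0.13  4.58] after turn [-0.11  0.13  4.58] gf 42.05728143453598 open 0.556
```

>>> apply_moves(
  motion=[
    [42,[-0.12,0.13,0.5],[0,0,0]],
    [42,[0,0,0.9],[0,0,0]],
    [42,[0,0,0.9],[0,0,0]],
    [42,[0,0,0.9],[0,0,0]],
    [42,[0,0,0.6],[0,0,0]],
    [42,[0,0,0.4],[0,0,0]],
    [42,[0,0,0.3],[0,0,0]],
    [42,[0,0,0],[0,0,0]],
  ],
)

```text
clock: 11.32
position: [0.483, -0.2679, 0.0496]
eef_rot: [-0.002, -0.03, 1.0, 0.001]
wrist_force: [-0.9, 0.4, -0.9]
opening: 0.554
grasp_force: 42.1
```

```bash
python3 -c "
from h import *
go(.482,-.2715,.0482,93.6)"
```

```text
t 11.3167 p [ 0.483  -0.2679  0.0496] yaw 93.43 turn [ 0.09 -0.26 -0.17] | units now [ 0.04 -0.12  0.05] after turn [ 0.04 -0.12  0.05] gf 42.05697387456894 open 0.554
```

>>> apply_moves(
  motion=[
    [42,[0,0,0.05],[0,0,0]],
    [70,[0,0,0],[0,0,0]],
    [70,[0,0,0],[0,0,0]],
    [70,[0,0,0],[0,0,0]],
    [70,[0,0,-0.4],[0,0,0]],
    [70,[0,0,-0.9],[0,0,0]],
    [70,[0,0,-0.9],[0,0,0]],
    [70,[0,0,-0.9],[0,0,-7.15]],
    [70,[0,0,-0.9],[0,0,-7.15]],
    [70,[0,0,0],[0,0,-7.15]],
    [70,[0,0,0],[0,0,-7.15]],
    [70,[0,0,0],[0,0,-7.15]],
  ],
)

```text
clock: 12.32
position: [0.4855, -0.2685, 0.1726]
eef_rot: [0.001, -0.339, 0.941, -0.001]
wrist_force: [0.4, -0.7, 0.3]
opening: 0.817
grasp_force: 0.0
```

>>> apply_moves(
  motion=[
    [70,[0,0,0],[0,0,-7.15]],
    [70,[0,0,0],[0,0,-7.15]],
    [70,[0,0,0],[0,0,-7.15]],
    [70,[0,0,0],[0,0,-7.15]],
    [70,[0,0,0],[0,0,-7.15]],
    [70,[0,0,0],[0,0,-7.15]],
    [70,[0,0,0],[0,0,0]],
  ],
)

```text
clock: 12.9
position: [0.4852, -0.2685, 0.1718]
eef_rot: [0.0, -0.659, 0.752, -0.001]
wrist_force: [0.1, -0.5, -0.1]
opening: 0.822
grasp_force: 0.0
```

```bash
python3 -c "
from h import *
go(.646,.0515,.18,172.7)"
```

```text
t 12.9 p [ 0.4852 -0.2685  0.1718] yaw 172.5 turn [-0.09 -0.01 -0.2 ] | units now [-11.28  -3.92  -0.27] after turn [-11.26  -3.96  -0.27] gf 0.0 open 0.822
```

>>> apply_moves(
  motion=[
    [70,[-0.94,-0.33,-0.03],[0,0,0]],
    [70,[-0.94,-0.33,-0.03],[0,0,0]],
    [70,[-0.94,-0.33,-0.03],[0,0,0]],
    [70,[-0.94,-0.33,-0.03],[0,0,0]],
    [70,[-0.94,-0.33,-0.03],[0,0,0]],
    [70,[-0.94,-0.33,-0.03],[0,0,0]],
    [70,[-0.94,-0.33,-0.03],[0,0,0]],
    [70,[-0.94,-0.33,-0.03],[0,0,0]],
    [70,[-0.94,-0.33,-0.03],[0,0,0]],
    [70,[-0.94,-0.33,0],[0,0,0]],
    [70,[-0.94,-0.33,0],[0,0,0]],
    [70,[-0.94,-0.33,0],[0,0,0]],
  ],
)

```text
clock: 13.9
position: [0.6494, 0.0521, 0.1798]
eef_rot: [0.001, -0.655, 0.755, -0.0]
wrist_force: [0.5, -1.5, 0.6]
opening: 0.82
grasp_force: 0.0
```

```bash
python3 -c "
from h import *
go(.646,.051,.063,172.7)"
```

```text
t 13.9 p [0.6494 0.0521 0.1798] yaw 171.9 turn [-0.06  0.03 -0.8 ] | units now [0.05 0.11 3.89] after turn [0.05 0.11 3.89] gf 0.0 open 0.82
```

>>> apply_moves(
  motion=[
    [70,[0.05,0.11,0.5],[0,0,-0.8]],
    [70,[0,0,0.9],[0,0,0]],
    [70,[0,0,0.9],[0,0,0]],
    [70,[0,0,0.8],[0,0,0]],
    [70,[0,0,0.5],[0,0,0]],
    [70,[0,0,0.25],[0,0,0]],
    [70,[0,0,0],[0,0,0]],
    [42,[0,0,0],[0,0,0]],
    [42,[0,0,0],[0,0,0]],
    [42,[0,0,0],[0,0,0]],
    [42,[0,0,0],[0,0,0]],
    [42,[0,0,0],[0,0,0]],
  ],
)

```text
clock: 14.9
position: [0.6465, 0.0498, 0.0653]
eef_rot: [0.001, -0.662, 0.749, -0.001]
wrist_force: [0.2, 0.2, 7.1]
opening: 0.552
grasp_force: 42.0
```

```bash
python3 -c "
from h import *
go(.42,-.2754,.2,93.6)"
```

```text
t 14.9 p [0.6465 0.0498 0.0653] yaw 172.98 turn [-0.1   0.17 79.38] | units now [11.68  6.15 -4.52] after turn [  8.21 -10.35  -4.49] gf 41.9914747774601 open 0.552
```

>>> apply_moves(
  motion=[
    [42,[0,0,-0.4],[0,0,0]],
    [42,[0,0,-0.8],[0,0,0]],
    [42,[0,0,-0.9],[0,0,0]],
    [42,[0,0,-0.9],[0,0,0]],
    [42,[0,0,-0.9],[0,0,7.15]],
    [42,[0,0,-0.6],[0,0,7.15]],
    [42,[0,0,0],[0,0,7.15]],
    [42,[0,0,0],[0,0,7.15]],
    [42,[0,0,0],[0,0,7.15]],
    [42,[0,0,0],[0,0,7.15]],
    [42,[0,0,0],[0,0,7.15]],
    [42,[0,0,0],[0,0,7.15]],
  ],
)

```text
clock: 15.9
position: [0.6447, 0.0495, 0.199]
eef_rot: [-0.0, -0.22, 0.976, 0.0]
wrist_force: [-0.3, 0.3, -1.2]
opening: 0.551
grasp_force: 41.6
```

>>> apply_moves(
  motion=[
    [42,[0,0,0],[0,0,7.15]],
    [42,[0,0,0],[0,0,7.15]],
    [42,[0,0,0],[0,0,7.15]],
    [42,[0,0,0],[0,0,0.7]],
    [42,[0,0,0],[0,0,0]],
  ],
)

```text
clock: 16.32
position: [0.6449, 0.0495, 0.1989]
eef_rot: [-0.0, -0.033, 0.999, 0.0]
wrist_force: [0.2, -0.6, -2.5]
opening: 0.55
grasp_force: 41.6
```

>>> apply_moves(
  motion=[
    [42,[0.6,-0.76,0],[0,0,0]],
    [42,[0.6,-0.76,0],[0,0,0]],
    [42,[0.6,-0.76,0],[0,0,0]],
    [42,[0.6,-0.76,0],[0,0,0]],
    [42,[0.6,-0.76,0],[0,0,0]],
    [42,[0.6,-0.76,0],[0,0,0]],
    [42,[0.6,-0.76,0],[0,0,0]],
    [42,[0.6,-0.76,0],[0,0,0]],
    [42,[0.6,-0.76,0],[0,0,0]],
    [42,[0.6,-0.76,0],[0,0,0]],
    [42,[0.6,-0.76,0],[0,0,0]],
    [42,[0.6,-0.76,0],[0,0,0]],
  ],
)

```text
clock: 17.32
position: [0.4459, -0.238, 0.199]
eef_rot: [0.0, -0.034, 0.999, 0.0]
wrist_force: [0.6, -0.0, -1.9]
opening: 0.556
grasp_force: 41.7
```

```bash
python3 -c "
from h import *
go(.42,-.2754,.0502,93.6)"
```

```text
t 17.3167 p [ 0.4459 -0.238   0.199 ] yaw 93.88 turn [0.   0.03 0.28] | units now [ 0.95 -1.18  4.96] after turn [ 0.94 -1.19  4.96] gf 41.7092889547348 open 0.556
```

>>> apply_moves(
  motion=[
    [42,[0.47,-0.6,0],[0,0,0]],
    [42,[0.47,-0.59,0],[0,0,0.3]],
    [42,[0,0,0.7],[0,0,0]],
    [42,[0,0,0.9],[0,0,0]],
    [42,[0,0,0.9],[0,0,0]],
    [42,[0,0,0.9],[0,0,0]],
    [42,[0,0,0.6],[0,0,0]],
    [42,[0,0,0.5],[0,0,0]],
    [42,[0,0,0.3],[0,0,0]],
    [42,[0,0,0.1],[0,0,0]],
    [42,[0,0,0],[0,0,0]],
  ],
)

```text
clock: 18.23
position: [0.4209, -0.2745, 0.0513]
eef_rot: [-0.0, -0.03, 1.0, 0.0]
wrist_force: [-0.3, 0.5, -1.0]
opening: 0.552
grasp_force: 41.8
```

```bash
python3 -c "
from h import *
go(.42,-.2754,.0502,93.6)"
```

```text
t 18.2333 p [ 0.4209 -0.2745  0.0513] yaw 93.42 turn [ 0.01 -0.05 -0.18] | units now [ 0.03 -0.03  0.04] after turn [ 0.03 -0.03  0.04] gf 41.797553300857544 open 0.552
```

>>> apply_moves(
  motion=[
    [42,[0,0,0.05],[0,0,0]],
    [72,[0,0,0],[0,0,0]],
    [72,[0,0,0],[0,0,0]],
    [72,[0,0,0],[0,0,0]],
    [72,[0,0,-0.4],[0,0,0]],
    [72,[0,0,-0.9],[0,0,0]],
    [72,[0,0,-0.9],[0,0,0]],
    [72,[0,0,-0.9],[0,0,0]],
    [72,[0,0,-0.9],[0,0,5.25]],
    [72,[0,0,-0.5],[0,0,5.25]],
    [72,[0,0,0],[0,0,0]],
  ],
)

```text
clock: 19.15
position: [0.4232, -0.2753, 0.1895]
eef_rot: [0.004, 0.065, 0.998, -0.001]
wrist_force: [-0.5, 0.8, -0.4]
opening: 0.843
grasp_force: 0.0
```

```bash
python3 - <<'E'
from h import *
from bench import r
import pickle
c={n:r.capture(n) for n in("side","top")};pickle.dump(c,open("c1.pkl","wb"))
o=np.zeros((600,800,3),np.uint8);o[:400,:500]=cv2.resize(c["top"]["frame"][130:230,245:370],(500,400),interpolation=cv2.INTER_NEAREST)
o[:300,500:]=cv2.resize(c["side"]["frame"][250:400,270:420],(300,300));o[300:,500:]=cv2.resize(c["side"]["frame"][130:260,270:400],(300,300))
cv2.imwrite("pics/b1.png",o)
for k in("red","yellow","blue"):
    for n in c: print(n,k,comps(c[n],k)[1])
E
```

```text
side red [([347, 200, 28, 26, 501], [361.3, 213.5]), ([373, 270, 31, 35, 891], [387.5, 286.9]), ([375, 313, 19, 6, 37], [383.2, 316.4])]
top red [([161, 108, 18, 10, 47], [169.6, 112.6]), ([321, 157, 21, 27, 339], [329.2, 168.4])]
side yellow [([463, 167, 20, 43, 520], [473.6, 188.6]), ([337, 286, 33, 39, 929], [353.3, 306.3]), ([339, 330, 25, 8, 63], [350.3, 334.8])]
top yellow [([291, 184, 29, 28, 647], [305.2, 197.3])]
side blue [([306, 314, 12, 31, 87], [310.1, 332.8])]
top blue []
```

View pics/b1.png

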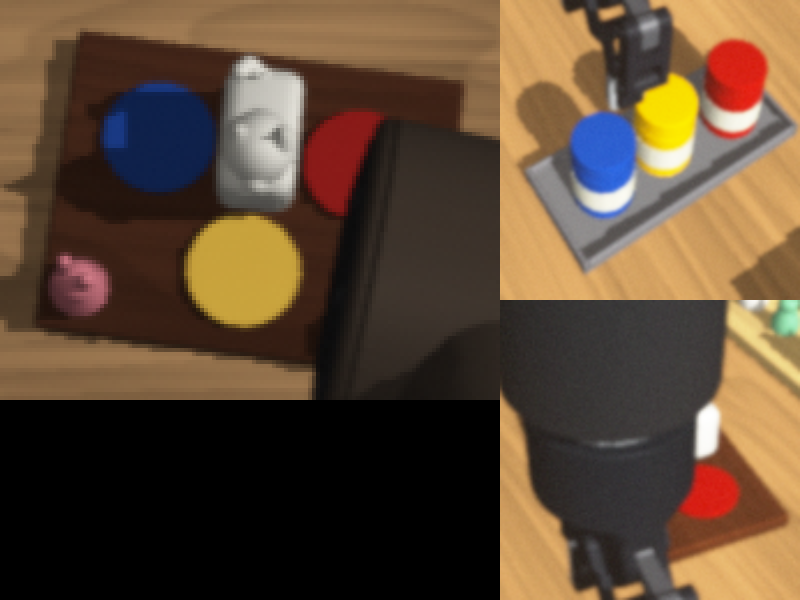

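```bash
python3 - <<'E'
from h import *
import pickle
T=pickle.load(open("c1.pkl","rb"))["top"]
for k,p in {"blue":(284,163.75),"yellow":(305.2,197.3),"red":(334.75,170.75)}.items():print(k,ray(T,*p,.02).round(4))
P=lambda x,y:(x/4-.5+245,y/4-.5+130)
for p in((217,205),(230,72),(296,208),(305,72),(262,139)):print(p,[ray(T,*P(*p),z).round(4)[:2] for z in(.015,.065)])
go(.639,-.0075,.2,83)
E
```

```text
blue [0.6472 0.0531 0.02  ]
yellow [0.5688 0.0031 0.02  ]
red [ 0.6324 -0.0648  0.02  ]
(217, 205) [array([0.6085, 0.0184]), array([0.5976, 0.0181])]
(230, 72) [array([0.6884, 0.0119]), array([0.6736, 0.0119])]
(296, 208) [array([ 0.6074, -0.0274]), array([ 0.5965, -0.0255])]
(305, 72) [array([ 0.6891, -0.0321]), array([ 0.6743, -0.03  ])]
(262, 139) [array([ 0.6482, -0.0072]), array([ 0.6354, -0.0064])]
t 19.25 p [ 0.4214 -0.2745  0.1859] yaw 82.9 turn [ 0.    0.14 -0.1 ] | units now [-6.1   9.73 -0.46] after turn [-6.11  9.72 -0.47] gf 0.0 open 0.844
```

>>> apply_moves(
  motion=[
    [72,[-0.51,0.82,-0.04],[0,0,0]],
    [72,[-0.51,0.82,-0.04],[0,0,0]],
    [72,[-0.51,0.82,0],[0,0,0]],
    [72,[-0.51,0.82,0],[0,0,0]],
    [72,[-0.51,0.82,0],[0,0,0]],
    [72,[-0.51,0.82,0],[0,0,0]],
    [72,[-0.51,0.82,0],[0,0,0]],
    [72,[-0.51,0.82,0],[0,0,0]],
    [72,[-0.51,0.82,0],[0,0,0]],
    [72,[-0.51,0.82,0],[0,0,0]],
    [72,[-0.51,0.8,0],[0,0,0]],
    [72,[-0.51,0.8,0],[0,0,0]],
  ],
)

```text
clock: 20.25
position: [0.64, -0.0046, 0.1858]
eef_rot: [-0.001, 0.062, 0.998, -0.0]
wrist_force: [-0.1, -1.1, 0.3]
opening: 0.844
grasp_force: 0.0
```

>>> apply_moves(
  motion=[
    [72,[0,0,0.5],[0,0,0]],
    [72,[0,0,0.5],[0,0,0]],
    [72,[0,0,0],[0,0,0]],
  ],
)

```text
clock: 20.5
position: [0.6377, -0.0055, 0.1526]
eef_rot: [-0.004, 0.062, 0.998, -0.001]
wrist_force: [-0.6, 0.0, -0.8]
opening: 0.842
grasp_force: 0.0
```

```bash
python3 -c "
from h import *
go(.639,-.006,.053,82.9)"
```

```text
t 20.5 p [ 0.6377 -0.0055  0.1526] yaw 82.91 turn [-0.1  -0.41  0.01] | units now [-0.07 -0.01  3.32] after turn [-0.05 -0.01  3.32] gf 0.0 open 0.842
```

>>> apply_moves(
  motion=[
    [72,[-0.03,0,0.6],[0,0,0]],
    [72,[0,0,0.7],[0,0,0]],
    [72,[0,0,0.7],[0,0,0]],
    [72,[0,0,0.6],[0,0,0]],
    [72,[0,0,0.4],[0,0,0]],
    [72,[0,0,0.2],[0,0,0]],
    [72,[0,0,0],[0,0,0]],
    [72,[0,0,0],[0,0,0]],
  ],
)

```text
clock: 21.17
position: [0.6412, -0.006, 0.0619]
eef_rot: [0.0, 0.062, 0.998, -0.0]
wrist_force: [0.1, -0.5, 0.3]
opening: 0.844
grasp_force: 0.0
```

```bash
python3 - <<'E'
from h import *
from bench import r
go(.639,-.006,.053,82.9);print(np.round(r.observe()["wrist_force"],2))
c=r.capture("side");cv2.imwrite("pics/s2.png",cv2.resize(c["frame"][90:250,240:420],(675,600)))
E
```

```text
t 21.1667 p [ 0.6412 -0.006   0.0619] yaw 82.85 turn [-0.01  0.02 -0.05] | units now [ 0.07 -0.01  0.3 ] after turn [ 0.07 -0.01  0.3 ] gf 0.0 open 0.844
[ 0.12 -0.46  0.33]
```

View pics/s2.png

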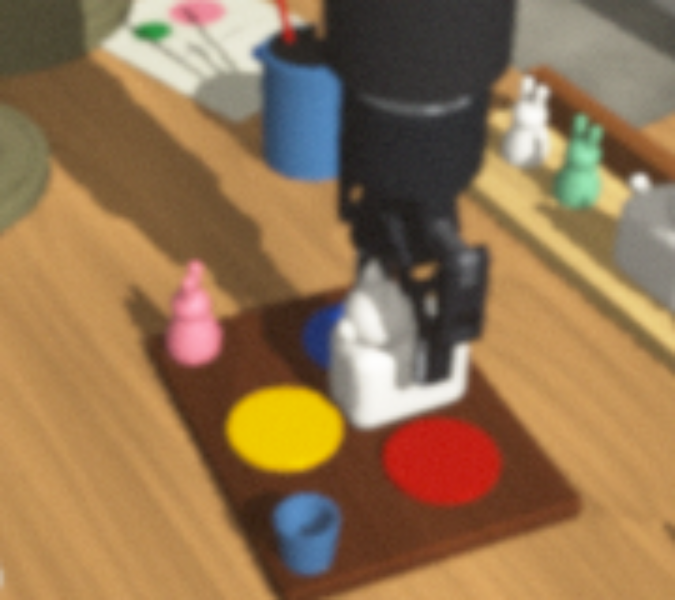

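Fingers straddle the cat's flanks, the near one at (440,320) beside the body, and the cat is upright.

>>> apply_moves(
  motion=[
    [72,[0.03,0,0.15],[0,0,0]],
    [72,[0,0,0.13],[0,0,0]],
    [72,[0,0,0],[0,0,0]],
    [60,[0,0,0],[0,0,0]],
    [50,[0,0,0],[0,0,0]],
    [46,[0,0,0],[0,0,0]],
    [38,[0,0,0],[0,0,0]],
    [38,[0,0,0],[0,0,0]],
    [38,[0,0,0],[0,0,0]],
    [38,[0,0,0],[0,0,0]],
  ],
  grip_force=35,
)

```text
clock: 22.05
position: [0.6404, -0.0057, 0.0535]
eef_rot: [0.0, 0.062, 0.998, 0.0]
wrist_force: [-0.3, 0.9, 4.2]
opening: 0.511
grasp_force: 36.1
```

```bash
python3 -c "
from h import *
go(.467,.337,.2,90)"
```

```text
t 22.05 p [ 0.6404 -0.0057  0.0535] yaw 82.84 turn [ 0.01  0.05 -7.16] | units now [ 7.16 10.61 -4.89] after turn [ 5.78 11.42 -4.88] gf 36.10102593898773 open 0.511
```

>>> apply_moves(
  motion=[
    [38,[0,0,-0.2],[0,0,0]],
    [38,[0,0,-0.4],[0,0,0]],
    [38,[0,0,-0.6],[0,0,0]],
    [38,[0,0,-0.7],[0,0,0]],
    [38,[0,0,-0.7],[0,0,0]],
    [38,[0,0,-0.7],[0,0,0]],
    [38,[0,0,-0.6],[0,0,0]],
    [38,[0,0,-0.4],[0,0,0]],
    [38,[0.1,0.15,-0.2],[0,0,0]],
    [38,[0.3,0.44,0],[0,0,0]],
    [38,[0.5,0.74,0],[0,0,0]],
    [38,[0.5,0.74,0],[0,0,0]],
  ],
)

```text
clock: 23.05
position: [0.605, 0.0613, 0.1872]
eef_rot: [-0.001, 0.064, 0.998, -0.0]
wrist_force: [0.2, -0.3, -0.3]
opening: 0.511
grasp_force: 35.6
```

>>> apply_moves(
  motion=[
    [38,[0.5,0.74,0],[0,0,0]],
    [38,[0.5,0.74,0],[0,0,0]],
    [38,[0.5,0.74,0],[0,0,0]],
    [38,[0.5,0.74,0],[0,0,0]],
    [38,[0.5,0.74,0],[0,0,0]],
    [38,[0.5,0.74,0],[0,0,0]],
    [38,[0.5,0.74,0],[0,0,0]],
    [38,[0.5,0.74,0],[0,0,0]],
    [38,[0.5,0.74,0],[0,0,0]],
    [38,[0.5,0.74,0],[0,0,0]],
    [38,[0.4,0.6,0],[0,0,0]],
    [38,[0.2,0.3,0],[0,0,0]],
  ],
)

```text
clock: 24.05
position: [0.4688, 0.3309, 0.1874]
eef_rot: [-0.0, 0.062, 0.998, -0.0]
wrist_force: [0.9, 0.2, -2.4]
opening: 0.509
grasp_force: 35.6
```

```bash
python3 -c "
from h import *
go(.467,.337,.0835,82.84)"
```

```text
t 24.05 p [0.4688 0.3309 0.1874] yaw 82.91 turn [-0.04 -0.05  0.07] | units now [0.08 0.2  3.46] after turn [0.08 0.19 3.46] gf 35.635473132133484 open 0.509
```

>>> apply_moves(
  motion=[
    [38,[0.08,0.2,0.3],[0,0,0]],
    [38,[0,0,0.6],[0,0,0]],
    [38,[0,0,0.6],[0,0,0]],
    [38,[0,0,0.6],[0,0,0]],
    [38,[0,0,0.5],[0,0,0]],
    [38,[0,0,0.3],[0,0,0]],
    [38,[0,0,0.2],[0,0,0]],
    [38,[0,0,0.1],[0,0,0]],
    [38,[0,0,0],[0,0,0]],
    [38,[0,0,0],[0,0,0]],
  ],
)

```text
clock: 24.88
position: [0.4693, 0.3355, 0.0925]
eef_rot: [0.0, 0.063, 0.998, 0.0]
wrist_force: [0.1, -0.7, -1.7]
opening: 0.516
grasp_force: 35.6
```

```bash
python3 - <<'E'
from h import *
from bench import r
go(.467,.337,.0835,82.84);print(np.round(r.observe()["wrist_force"],2))
c=r.capture("side");cv2.imwrite("pics/s3.png",cv2.resize(c["frame"][60:180,150:300],(750,600)))
E
```

```text
t 24.8833 p [0.4693 0.3355 0.0925] yaw 82.82 turn [ 0.03  0.03 -0.02] | units now [0.08 0.04 0.3 ] after turn [0.08 0.04 0.3 ] gf 35.62718152999878 open 0.516
[ 0.09 -0.7  -1.67]
```

View pics/s3.png

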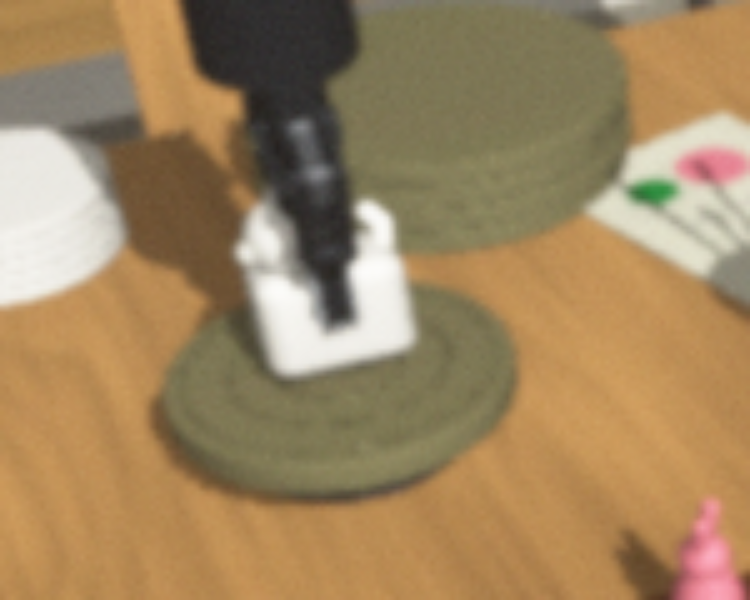

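The cat is held level about 8 mm over the wheel, centred near (340,380).

>>> apply_moves(
  motion=[
    [38,[0.05,0.04,0.1],[0,0,0]],
    [38,[0.02,0,0.08],[0,0,0]],
    [38,[0,0,0.06],[0,0,0]],
    [38,[0,0,0.02],[0,0,0]],
    [38,[0,0,0],[0,0,0]],
    [38,[0,0,0],[0,0,0]],
  ],
)

```text
clock: 25.43
position: [0.467, 0.3368, 0.0842]
eef_rot: [0.0, 0.063, 0.998, -0.0]
wrist_force: [0.2, 0.2, -1.3]
opening: 0.512
grasp_force: 35.6
```

>>> apply_moves(
  motion=[
    [38,[0,0,0.02],[0,0,0]],
    [38,[0,0,0],[0,0,0]],
    [38,[0,0,0],[0,0,0]],
  ],
)

```text
clock: 25.68
position: [0.467, 0.3368, 0.0836]
eef_rot: [0.0, 0.063, 0.998, -0.0]
wrist_force: [-0.7, 0.4, -1.2]
opening: 0.512
grasp_force: 35.6
```

>>> apply_moves(
  motion=[
    [38,[0,0,0.03],[0,0,0]],
    [38,[0,0,0],[0,0,0]],
    [38,[0,0,0],[0,0,0]],
  ],
)

```text
clock: 25.93
position: [0.4671, 0.3369, 0.0835]
eef_rot: [0.0, 0.062, 0.998, 0.0]
wrist_force: [-2.1, -2.2, 5.5]
opening: 0.516
grasp_force: 36.2
```

>>> apply_moves(
  motion=[
    [38,[0,0,0.03],[0,0,0]],
    [38,[0,0,0],[0,0,0]],
    [38,[0,0,0],[0,0,0]],
  ],
)

```text
clock: 26.18
position: [0.4671, 0.3369, 0.0834]
eef_rot: [0.0, 0.062, 0.998, 0.0]
wrist_force: [-5.2, -3.0, 12.4]
opening: 0.511
grasp_force: 36.8
```

>>> apply_moves(
  motion=[
    [38,[0,0,-0.04],[0,0,0]],
    [46,[0,0,0],[0,0,0]],
    [52,[0,0,0],[0,0,0]],
    [60,[0,0,0],[0,0,0]],
    [72,[0,0,0],[0,0,0]],
    [72,[0,0,0],[0,0,0]],
    [72,[0,0,-0.2],[0,0,0]],
    [72,[0,0,-0.5],[0,0,0]],
    [72,[0,0,-0.8],[0,0,0]],
    [72,[0,0,-0.9],[0,0,0]],
    [72,[0,0,-0.9],[0,0,0]],
    [72,[0,0,-0.9],[0,0,0]],
  ],
)

```text
clock: 27.18
position: [0.4669, 0.3366, 0.2107]
eef_rot: [0.0, 0.063, 0.998, -0.0]
wrist_force: [1.2, 0.4, 0.5]
opening: 0.844
grasp_force: 0.0
```

```bash
python3 -c "
from h import *
go(.482,-.268,.21,93.6)"
```

```text
t 27.1833 p [0.4669 0.3366 0.2107] yaw 82.82 turn [ -0.     0.   -10.78] | units now [ -3.02 -19.93   0.02] after turn [ 7.600e-01 -2.015e+01  2.000e-02] gf 0.0 open 0.844
```

>>> apply_moves(
  motion=[
    [72,[0,0,0],[0,0,-5.4]],
    [72,[0,0,0],[0,0,-5.4]],
    [72,[0,-0.95,0],[0,0,0]],
    [72,[0,-0.95,0],[0,0,0]],
    [72,[0,-0.95,0],[0,0,0]],
    [72,[0,-0.95,0],[0,0,0]],
    [72,[0,-0.95,0],[0,0,0]],
    [72,[0,-0.95,0],[0,0,0]],
    [72,[0,-0.95,0],[0,0,0]],
    [72,[0,-0.95,0],[0,0,0]],
    [72,[0,-0.95,0],[0,0,0]],
    [72,[0,-0.95,0],[0,0,0]],
  ],
)

```text
clock: 28.18
position: [0.4848, 0.051, 0.2096]
eef_rot: [0.0, -0.032, 0.999, 0.0]
wrist_force: [1.2, -0.1, -0.2]
opening: 0.842
grasp_force: 0.0
```

```bash
python3 - <<'E'
from h import *
from bench import r
c=r.capture("top");s=r.capture("side");import pickle;pickle.dump({"top":c,"side":s},open("c2.pkl","wb"))
o=np.zeros((600,800,3),np.uint8);o[:,:400]=cv2.resize(c["frame"][185:290,390:460],(400,600),interpolation=cv2.INTER_NEAREST)
o[:400,400:]=cv2.resize(c["frame"][190:290,100:200],(400,400),interpolation=cv2.INTER_NEAREST)
o[400:,400:]=cv2.resize(s["frame"][90:170,170:330],(400,200))
cv2.imwrite("pics/b2.png",o)
go(.482,-.268,.21,93.6)
E
```

```text
t 28.2833 p [0.4846 0.0495 0.2095] yaw 93.46 turn [-0.01 -0.   -0.14] | units now [  0.72 -10.56  -0.02] after turn [  0.75 -10.56  -0.02] gf 0.0 open 0.843
```

View pics/b2.png

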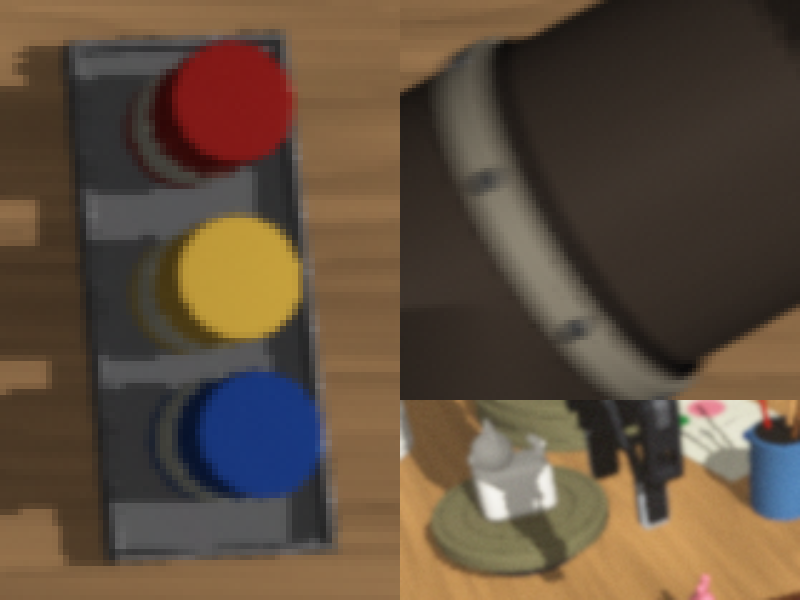

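The three jars stand upright in the tray with lids at crop (233,102), (239,278) and (260,436), and the cat stands on the wheel near (510,490).

```bash
python3 - <<'E'
from h import *
import pickle
c=pickle.load(open("c2.pkl","rb"))["top"]
for k,(x,y) in {"red":(233,102),"yellow":(239,278),"blue":(260,436)}.items():
    P=ray(c,x/5.714-.5+390,y/5.714-.5+185,.079);print(k,P.round(4));go(P[0],P[1],.21,93.6)
E
```

```text
red [ 0.5507 -0.2687  0.079 ]
t 28.2833 p [0.4846 0.0495 0.2095] yaw 93.46 turn [-0.01 -0.   -0.14] | units now [ -1.56 -10.72  -0.02] after turn [ -1.53 -10.72  -0.02] gf 0.0 open 0.843
yellow [ 0.4835 -0.2687  0.079 ]
t 28.2833 p [0.4846 0.0495 0.2095] yaw 93.46 turn [-0.01 -0.   -0.14] | units now [  0.67 -10.58  -0.02] after turn [  0.7  -10.58  -0.02] gf 0.0 open 0.843
blue [ 0.4245 -0.2745  0.079 ]
t 28.2833 p [0.4846 0.0495 0.2095] yaw 93.46 turn [-0.01 -0.   -0.14] | units now [  2.65 -10.66  -0.02] after turn [  2.68 -10.65  -0.02] gf 0.0 open 0.843
```

>>> apply_moves(
  motion=[
    [72,[-0.13,-0.9,0],[0,0,0]],
    [72,[-0.13,-0.9,0],[0,0,0]],
    [72,[-0.13,-0.9,0],[0,0,0]],
    [72,[-0.13,-0.9,0],[0,0,0]],
    [72,[-0.13,-0.9,0],[0,0,0]],
    [72,[-0.13,-0.9,0],[0,0,0]],
    [72,[-0.13,-0.9,0],[0,0,0]],
    [72,[-0.13,-0.9,0],[0,0,0]],
    [72,[-0.13,-0.9,0],[0,0,0]],
    [72,[-0.13,-0.9,0],[0,0,0]],
    [72,[-0.13,-0.9,0],[0,0,0]],
    [72,[-0.13,-0.82,0],[0,0,0]],
  ],
)

```text
clock: 29.28
position: [0.5523, -0.2669, 0.2093]
eef_rot: [0.0, -0.032, 1.0, -0.0]
wrist_force: [1.8, 0.2, 0.3]
opening: 0.845
grasp_force: 0.0
```

>>> apply_moves(
  motion=[
    [70,[0,0,0.6],[0,0,0]],
    [70,[0,0,0.9],[0,0,0]],
    [70,[0,0,0.6],[0,0,0]],
    [70,[0,0,0],[0,0,0]],
  ],
)

```text
clock: 29.62
position: [0.5497, -0.2649, 0.1421]
eef_rot: [-0.003, -0.031, 1.0, 0.001]
wrist_force: [-0.3, 0.3, -0.9]
opening: 0.816
grasp_force: 0.0
```

```bash
python3 -c "
from h import *
go(.5505,-.2685,.048,93.6)"
```

```text
t 29.6167 p [ 0.5497 -0.2649  0.1421] yaw 93.56 turn [ 0.13 -0.35 -0.04] | units now [-0.04 -0.13  3.14] after turn [-0.02 -0.12  3.14] gf 0.0 open 0.816
```

>>> apply_moves(
  motion=[
    [70,[-0.03,-0.12,0.6],[0,0,0]],
    [70,[0,0,0.9],[0,0,0]],
    [70,[0,0,0.8],[0,0,0]],
    [70,[0,0,0.5],[0,0,0]],
    [70,[0,0,0.3],[0,0,0]],
    [70,[0,0,0],[0,0,0]],
    [70,[0,0,0],[0,0,0]],
    [42,[0,0,0],[0,0,0]],
    [42,[0,0,0],[0,0,0]],
    [42,[0,0,0],[0,0,0]],
    [42,[0,0,0],[0,0,0]],
    [42,[0,0,0],[0,0,0]],
  ],
  grip_force=40,
)

```text
clock: 30.62
position: [0.5542, -0.2693, 0.0548]
eef_rot: [0.001, -0.032, 0.999, -0.0]
wrist_force: [-0.2, 2.0, 6.9]
opening: 0.552
grasp_force: 40.9
```

```bash
python3 -c "
from h import *
go(.6324,-.0648,.19,93.6)"
```

```text
t 30.6167 p [ 0.5542 -0.2693  0.0548] yaw 93.65 turn [-0.05  0.16  0.05] | units now [-3.05  6.63 -4.5 ] after turn [-3.03  6.64 -4.51] gf 40.902201533317566 open 0.552
```

>>> apply_moves(
  motion=[
    [42,[0,0,-0.4],[0,0,0]],
    [42,[0,0,-0.8],[0,0,0]],
    [42,[0,0,-0.9],[0,0,0]],
    [42,[0,0,-0.9],[0,0,0]],
    [42,[-0.39,0.83,0],[0,0,0]],
    [42,[-0.39,0.83,0],[0,0,0]],
    [42,[-0.39,0.83,0],[0,0,0]],
    [42,[-0.39,0.83,0],[0,0,0]],
    [42,[-0.39,0.83,0],[0,0,0]],
    [42,[-0.39,0.83,0],[0,0,0]],
    [42,[-0.39,0.83,0],[0,0,0]],
    [42,[-0.39,0.83,0],[0,0,0]],
  ],
)

```text
clock: 31.62
position: [0.6341, -0.0632, 0.1441]
eef_rot: [0.0, -0.032, 1.0, 0.0]
wrist_force: [1.2, -0.8, -2.0]
opening: 0.55
grasp_force: 41.6
```

>>> apply_moves(
  motion=[
    [42,[0,0,0.4],[0,0,0]],
    [42,[0,0,0.6],[0,0,0]],
    [42,[0,0,0.4],[0,0,0]],
    [42,[0,0,0.2],[0,0,0]],
    [42,[0,0,0],[0,0,0]],
  ],
)

```text
clock: 32.03
position: [0.6328, -0.0649, 0.0936]
eef_rot: [-0.001, -0.031, 1.0, -0.0]
wrist_force: [-0.3, -0.5, -1.0]
opening: 0.551
grasp_force: 41.7
```

```bash
python3 - <<'E'
from h import *
from bench import r
go(.636,-.0648,.0712,93.6)
s=r.capture("side");t=r.capture("top");import pickle;pickle.dump({"top":t,"side":s},open("c3.pkl","wb"))
o=np.zeros((500,800,3),np.uint8);o[:,:400]=cv2.resize(s["frame"][140:240,310:390],(400,500),interpolation=cv2.INTER_NEAREST);o[:,400:]=cv2.resize(t["frame"][130:230,290:370],(400,500),interpolation=cv2.INTER_NEAREST)
cv2.imwrite("pics/b3.png",o)
E
```

```text
t 32.0333 p [ 0.6328 -0.0649  0.0936] yaw 93.59 turn [-0.01 -0.17 -0.01] | units now [-0.11 -0.    0.75] after turn [-0.11 -0.    0.75] gf 41.67868226766586 open 0.551
```

View pics/b3.png

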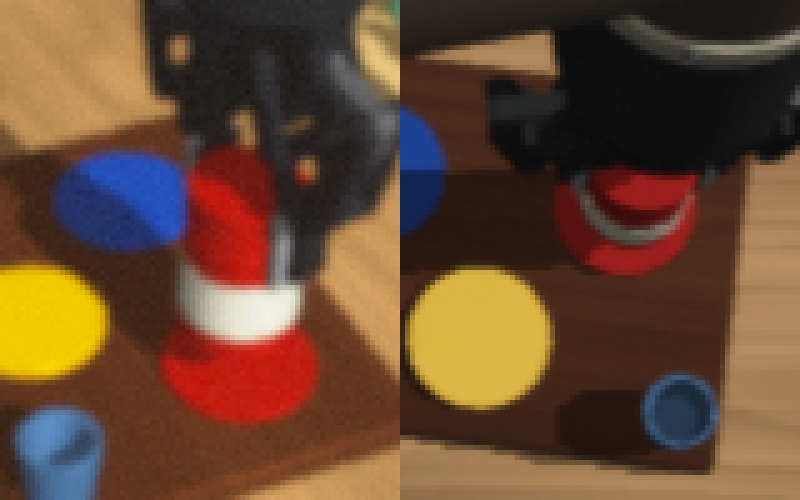

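The red jar hangs above its red coaster: in the side crop the band centre is at column 240 and the coaster centre at 241.

```bash
python3 - <<'E'
from h import *
import pickle
d=pickle.load(open("c3.pkl","rb"));S=d["side"];T=d["top"]
print("coaster side",proj(S,(.6324,-.0648,.02)),"measured",310+48.2-.5, 140+74-.5)
b=np.where(cv2.inRange(cv2.cvtColor(S["frame"],cv2.COLOR_BGR2HSV),(0,0,130),(179,60,255))[194:209,340:375])
for z in(.065,.075):print(z,[proj(S,(x,-.0649,z)).round(1).tolist() for x in(.6288,.6328)])
m=cv2.inRange(cv2.cvtColor(S["frame"],cv2.COLOR_BGR2HSV),(0,0,110),(179,80,255))
for v in(198,200,202,204,206):
    u=np.where(m[v,335:385])[0]+335;print(v,u.min(),u.max(),(u.min()+u.max())/2)
# top: band lateral extents
m=cv2.inRange(cv2.cvtColor(T["frame"],cv2.COLOR_BGR2HSV),(0,170,70),(8,255,255))
n,l,s,c=cv2.connectedComponentsWithStats(m[130:230,290:370]);print(s[1:],c[1:])
E
```

```text
coaster side [357.93336205 211.89777093] measured 357.7 213.5
0.065 [[357.8, 196.5], [359.4, 195.8]]
0.075 [[358.1, 192.8], [359.7, 192.1]]
198 346 370 358.0
200 347 370 358.5
202 347 369 358.0
204 349 367 358.0
206 352 364 358.0
[[ 31  34  29  22 360]
 [ 49  44   1   1   1]] [[45.75555556 43.96388889]
 [49.         44.        ]]
```

>>> apply_moves(
  motion=[
    [42,[-0.11,0,0.2],[0,0,0]],
    [42,[0,0,0.25],[0,0,0]],
    [42,[0,0,0.15],[0,0,0]],
    [42,[0,0,0.05],[0,0,0]],
    [42,[0,0,0],[0,0,0]],
    [42,[0,0,0],[0,0,0]],
  ],
)

```text
clock: 32.63
position: [0.6372, -0.0643, 0.0754]
eef_rot: [-0.0, -0.032, 0.999, -0.0]
wrist_force: [-0.3, -0.8, -1.8]
opening: 0.554
grasp_force: 41.7
```

```bash
python3 -c "
from h import *
go(.636,-.0648,.0712,93.6)"
```

```text
t 32.6333 p [ 0.6372 -0.0643  0.0754] yaw 93.63 turn [-0.01 -0.02  0.03] | units now [ 0.04 -0.01  0.14] after turn [ 0.04 -0.02  0.14] gf 41.67781591415405 open 0.554
```

>>> apply_moves(
  motion=[
    [42,[0.03,0,0.07],[0,0,0]],
    [42,[0,0,0.06],[0,0,0]],
    [42,[0,0,0],[0,0,0]],
    [42,[0,0,0.01],[0,0,0]],
    [55,[0,0,0],[0,0,0]],
    [70,[0,0,0],[0,0,0]],
    [70,[0,0,0],[0,0,0]],
    [70,[0,0,-0.3],[0,0,0]],
    [70,[0,0,-0.8],[0,0,0]],
    [70,[0,0,-0.9],[0,0,0]],
    [70,[0,0,-0.9],[0,0,0]],
    [70,[0,0,0],[0,0,0]],
  ],
)

```text
clock: 33.63
position: [0.6396, -0.0644, 0.1654]
eef_rot: [0.005, -0.032, 0.999, -0.0]
wrist_force: [1.1, 0.6, 1.0]
opening: 0.815
grasp_force: 0.0
```

```bash
python3 -c "
from h import *
go(.4243,-.2745,.15,93.6)"
```

```text
t 33.6333 p [ 0.6396 -0.0644  0.1654] yaw 93.69 turn [-0.04  0.55  0.09] | units now [ 7.62 -6.53  0.45] after turn [ 7.6  -6.54  0.51] gf 0.0 open 0.815
```

>>> apply_moves(
  motion=[
    [70,[0.68,-0.6,0],[0,0,0]],
    [70,[0.68,-0.6,0],[0,0,0]],
    [70,[0.68,-0.6,0],[0,0,0]],
    [70,[0.68,-0.6,0],[0,0,0]],
    [70,[0.68,-0.6,0],[0,0,0]],
    [70,[0.68,-0.6,0],[0,0,0]],
    [70,[0.68,-0.6,0],[0,0,0]],
    [70,[0.68,-0.6,0],[0,0,0]],
    [70,[0.68,-0.6,0],[0,0,0]],
    [70,[0.68,-0.6,0],[0,0,0]],
    [70,[0.68,-0.54,0],[0,0,0]],
    [70,[0,0,0],[0,0,0]],
  ],
)

```text
clock: 34.63
position: [0.4218, -0.276, 0.159]
eef_rot: [0.0, -0.03, 1.0, 0.0]
wrist_force: [-0.9, 0.3, -0.1]
opening: 0.82
grasp_force: 0.0
```

>>> apply_moves(
  motion=[
    [70,[0,0,0],[0,0,0]],
    [70,[0,0,0],[0,0,0]],
  ],
)

```text
clock: 34.8
position: [0.4252, -0.2745, 0.159]
eef_rot: [0.001, -0.031, 1.0, -0.0]
wrist_force: [-0.5, -0.3, -0.4]
opening: 0.821
grasp_force: 0.0
```

```bash
python3 -c "
from h import *
go(.4243,-.2745,.051,93.6)"
```

```text
t 34.8 p [ 0.4252 -0.2745  0.159 ] yaw 93.59 turn [-0.03  0.08 -0.01] | units now [0.03 0.   3.6 ] after turn [0.03 0.   3.6 ] gf 0.0 open 0.821
```

>>> apply_moves(
  motion=[
    [70,[0,0,0.5],[0,0,0]],
    [70,[0,0,0.9],[0,0,0]],
    [70,[0,0,0.9],[0,0,0]],
    [70,[0,0,0.7],[0,0,0]],
    [70,[0,0,0.4],[0,0,0]],
    [70,[0,0,0.15],[0,0,0]],
    [70,[0,0,0],[0,0,0]],
    [42,[0,0,0],[0,0,0]],
    [42,[0,0,0],[0,0,0]],
    [42,[0,0,0],[0,0,0]],
    [42,[0,0,0],[0,0,0]],
    [42,[0,0,0],[0,0,0]],
  ],
)

```text
clock: 35.8
position: [0.4259, -0.2744, 0.053]
eef_rot: [0.001, -0.032, 0.999, -0.0]
wrist_force: [0.1, 2.2, 7.6]
opening: 0.553
grasp_force: 41.8
```

```bash
python3 -c "
from h import *
go(.6472,.0525,.15,93.6)"
```

```text
t 35.8 p [ 0.4259 -0.2744  0.053 ] yaw 93.64 turn [-0.04  0.15  0.04] | units now [-8.06 10.4  -3.22] after turn [-8.05 10.41 -3.23] gf 41.82842865586281 open 0.553
```

>>> apply_moves(
  motion=[
    [42,[0,0,-0.4],[0,0,0]],
    [42,[0,0,-0.8],[0,0,0]],
    [42,[0,0,-0.9],[0,0,0]],
    [42,[0,0,-0.9],[0,0,0]],
    [42,[0,0,-0.7],[0,0,0]],
    [42,[-0.62,0.8,0],[0,0,0]],
    [42,[-0.62,0.8,0],[0,0,0]],
    [42,[-0.62,0.8,0],[0,0,0]],
    [42,[-0.62,0.8,0],[0,0,0]],
    [42,[-0.62,0.8,0],[0,0,0]],
    [42,[-0.62,0.8,0],[0,0,0]],
    [42,[-0.62,0.8,0],[0,0,0]],
  ],
)

```text
clock: 36.8
position: [0.5442, -0.0971, 0.1628]
eef_rot: [-0.0, -0.031, 1.0, 0.0]
wrist_force: [0.8, -0.4, -1.6]
opening: 0.551
grasp_force: 42.0
```

>>> apply_moves(
  motion=[
    [42,[-0.62,0.8,0],[0,0,0]],
    [42,[-0.62,0.8,0],[0,0,0]],
    [42,[-0.62,0.8,0],[0,0,0]],
    [42,[-0.62,0.8,0],[0,0,0]],
    [42,[-0.62,0.8,0],[0,0,0]],
    [42,[-0.62,0.8,0],[0,0,0]],
    [42,[0,0,0.6],[0,0,0]],
    [42,[0,0,0.8],[0,0,0]],
    [42,[0,0,0.5],[0,0,0]],
    [42,[0,0,0.3],[0,0,0]],
    [42,[0,0,0],[0,0,0]],
    [42,[0,0,0],[0,0,0]],
  ],
)

```text
clock: 37.8
position: [0.6463, 0.0521, 0.0969]
eef_rot: [-0.0, -0.032, 1.0, -0.0]
wrist_force: [-0.4, -0.1, -1.5]
opening: 0.551
grasp_force: 41.9
```

```bash
python3 -c "
from h import *
go(.649,.0525,.0695,93.6)"
```

```text
t 37.8 p [0.6463 0.0521 0.0969] yaw 93.62 turn [-0.02 -0.03  0.02] | units now [-0.09  0.01  0.91] after turn [-0.09  0.01  0.91] gf 41.9255755841732 open 0.551
```

>>> apply_moves(
  motion=[
    [42,[-0.08,0.01,0.3],[0,0,0]],
    [42,[0,0,0.3],[0,0,0]],
    [42,[0,0,0.15],[0,0,0]],
    [42,[0,0,0.05],[0,0,0]],
    [42,[0,0,0],[0,0,0]],
    [42,[0,0,0],[0,0,0]],
    [42,[0,0,0],[0,0,0]],
  ],
)

```text
clock: 38.38
position: [0.649, 0.0529, 0.0732]
eef_rot: [0.0, -0.032, 0.999, 0.0]
wrist_force: [-0.1, 0.8, -0.9]
opening: 0.551
grasp_force: 41.9
```

```bash
python3 -c "
from h import *
go(.649,.0525,.0695,93.6)"
```

```text
t 38.3833 p [0.649  0.0529 0.0732] yaw 93.63 turn [0.   0.03 0.03] | units now [ 0.   -0.01  0.12] after turn [ 0.   -0.01  0.12] gf 41.92625015974045 open 0.551
```

>>> apply_moves(
  motion=[
    [42,[0,0,0.07],[0,0,0]],
    [42,[0,0,0.05],[0,0,0]],
    [42,[0,0,0],[0,0,0]],
    [42,[0,0,0],[0,0,0]],
    [55,[0,0,0],[0,0,0]],
    [70,[0,0,0],[0,0,0]],
    [70,[0,0,0],[0,0,0]],
    [70,[0,0,-0.3],[0,0,0]],
    [70,[0,0,-0.8],[0,0,0]],
    [70,[0,0,-0.9],[0,0,0]],
    [70,[0,0,-0.9],[0,0,0]],
    [70,[0,0,-0.3],[0,0,0]],
  ],
)

```text
clock: 39.38
position: [0.6509, 0.0531, 0.1707]
eef_rot: [0.003, -0.032, 0.999, 0.0]
wrist_force: [2.1, 0.3, 0.3]
opening: 0.82
grasp_force: 0.0
```

```bash
python3 -c "
from h import *
go(.4835,-.2687,.17,93.6)"
```

```text
t 39.3833 p [0.6509 0.0531 0.1707] yaw 93.67 turn [0.04 0.37 0.07] | units now [  6.25 -10.35  -0.02] after turn [  6.24 -10.36   0.02] gf 0.0 open 0.82
```

>>> apply_moves(
  motion=[
    [70,[0.51,-0.86,0],[0,0,0]],
    [70,[0.51,-0.86,0],[0,0,0]],
    [70,[0.51,-0.86,0],[0,0,0]],
    [70,[0.51,-0.86,0],[0,0,0]],
    [70,[0.51,-0.86,0],[0,0,0]],
    [70,[0.51,-0.86,0],[0,0,0]],
    [70,[0.51,-0.86,0],[0,0,0]],
    [70,[0.51,-0.86,0],[0,0,0]],
    [70,[0.51,-0.86,0],[0,0,0]],
    [70,[0.51,-0.86,0],[0,0,0]],
    [70,[0.51,-0.86,0],[0,0,0]],
    [70,[0.51,-0.86,0],[0,0,0]],
  ],
)

```text
clock: 40.38
position: [0.4844, -0.269, 0.166]
eef_rot: [0.0, -0.032, 0.999, -0.0]
wrist_force: [1.4, 0.3, -0.0]
opening: 0.823
grasp_force: 0.0
```

>>> apply_moves(
  motion=[
    [70,[0,0,0],[0,0,0]],
    [70,[0,0,0],[0,0,0]],
    [70,[0,0,0],[0,0,0]],
  ],
)

```text
clock: 40.63
position: [0.4852, -0.2679, 0.1657]
eef_rot: [0.0, -0.031, 1.0, -0.0]
wrist_force: [1.0, 0.1, -1.3]
opening: 0.821
grasp_force: 0.0
```

```bash
python3 -c "
from h import *
go(.4835,-.2687,.051,93.6)"
```

```text
t 40.6333 p [ 0.4852 -0.2679  0.1657] yaw 93.58 turn [-0.01  0.04 -0.02] | units now [ 0.06 -0.02  3.82] after turn [ 0.06 -0.02  3.82] gf 0.0 open 0.821
```

>>> apply_moves(
  motion=[
    [70,[0.05,0,0.6],[0,0,0]],
    [70,[0,0,0.9],[0,0,0]],
    [70,[0,0,0.9],[0,0,0]],
    [70,[0,0,0.7],[0,0,0]],
    [70,[0,0,0.4],[0,0,0]],
    [70,[0,0,0.25],[0,0,0]],
    [70,[0,0,0],[0,0,0]],
    [42,[0,0,0],[0,0,0]],
    [42,[0,0,0],[0,0,0]],
    [42,[0,0,0],[0,0,0]],
    [42,[0,0,0],[0,0,0]],
    [42,[0,0,0],[0,0,0]],
  ],
)

```text
clock: 41.63
position: [0.4846, -0.2679, 0.0539]
eef_rot: [0.001, -0.032, 0.999, -0.0]
wrist_force: [0.2, 2.8, 5.9]
opening: 0.556
grasp_force: 41.9
```

```bash
python3 -c "
from h import *
go(.5688,.003,.16,93.6)"
```

```text
t 41.6333 p [ 0.4846 -0.2679  0.0539] yaw 93.63 turn [-0.03  0.14  0.03] | units now [-3.38  8.83 -3.53] after turn [-3.37  8.84 -3.54] gf 41.91314086318016 open 0.556
```

>>> apply_moves(
  motion=[
    [42,[0,0,-0.4],[0,0,0]],
    [42,[0,0,-0.8],[0,0,0]],
    [42,[0,0,-0.9],[0,0,0]],
    [42,[0,0,-0.9],[0,0,0]],
    [42,[0,0,-0.6],[0,0,0]],
    [42,[-0.34,0.88,0],[0,0,0]],
    [42,[-0.34,0.88,0],[0,0,0]],
    [42,[-0.34,0.88,0],[0,0,0]],
    [42,[-0.34,0.88,0],[0,0,0]],
    [42,[-0.34,0.88,0],[0,0,0]],
    [42,[-0.34,0.88,0],[0,0,0]],
    [42,[-0.34,0.88,0],[0,0,0]],
  ],
)

```text
clock: 42.63
position: [0.5429, -0.0777, 0.1606]
eef_rot: [-0.0, -0.031, 1.0, 0.0]
wrist_force: [0.5, -0.5, -1.2]
opening: 0.549
grasp_force: 42.0
```

>>> apply_moves(
  motion=[
    [42,[-0.34,0.88,0],[0,0,0]],
    [42,[-0.34,0.88,0],[0,0,0]],
    [42,[-0.34,0.88,0],[0,0,0]],
    [42,[0,0,0.6],[0,0,0]],
    [42,[0,0,0.8],[0,0,0]],
    [42,[0,0,0.5],[0,0,0]],
    [42,[0,0,0.2],[0,0,0]],
    [42,[0,0,0],[0,0,0]],
    [42,[0,0,0],[0,0,0]],
  ],
)

```text
clock: 43.38
position: [0.5689, 0.0018, 0.0981]
eef_rot: [-0.0, -0.032, 1.0, -0.0]
wrist_force: [0.0, -0.1, -1.2]
opening: 0.556
grasp_force: 42.0
```

```bash
python3 -c "
from h import *
go(.571,.003,.0705,93.6)"
```

```text
t 43.3833 p [0.5689 0.0018 0.0981] yaw 93.62 turn [-0.02 -0.01  0.02] | units now [-0.07  0.03  0.92] after turn [-0.07  0.03  0.92] gf 42.02408820390701 open 0.556
```

>>> apply_moves(
  motion=[
    [42,[-0.07,0.03,0.3],[0,0,0]],
    [42,[0,0,0.3],[0,0,0]],
    [42,[0,0,0.15],[0,0,0]],
    [42,[0,0,0.05],[0,0,0]],
    [42,[0,0,0],[0,0,0]],
    [42,[0,0,0],[0,0,0]],
    [42,[0,0,0],[0,0,0]],
  ],
)

```text
clock: 43.97
position: [0.571, 0.0031, 0.074]
eef_rot: [0.0, -0.032, 0.999, 0.0]
wrist_force: [0.0, -1.0, -0.3]
opening: 0.549
grasp_force: 42.0
```

```bash
python3 -c "
from h import *
go(.571,.003,.0705,93.6)"
```

```text
t 43.9667 p [0.571  0.0031 0.074 ] yaw 93.62 turn [0.   0.03 0.02] | units now [-0.   -0.    0.12] after turn [-0.   -0.    0.12] gf 42.02463045716286 open 0.549
```

>>> apply_moves(
  motion=[
    [42,[0,0,0.07],[0,0,0]],
    [42,[0,0,0.05],[0,0,0]],
    [42,[0,0,0],[0,0,0]],
    [42,[0,0,0],[0,0,0]],
    [55,[0,0,0],[0,0,0]],
    [70,[0,0,0],[0,0,0]],
    [70,[0,0,0],[0,0,0]],
    [70,[0,0,-0.3],[0,0,0]],
    [70,[0,0,-0.8],[0,0,0]],
    [70,[0,0,-0.9],[0,0,0]],
    [70,[0,0,-0.9],[0,0,0]],
    [70,[0,0,-0.9],[0,0,0]],
  ],
)

```text
clock: 44.97
position: [0.5706, 0.003, 0.1862]
eef_rot: [0.0, -0.032, 0.999, -0.0]
wrist_force: [-0.4, 1.2, 0.4]
opening: 0.817
grasp_force: 0.0
```

>>> apply_moves(
  motion=[
    [70,[0.4,-0.9,0],[0,0,0]],
    [70,[0.4,-0.9,0],[0,0,0]],
    [70,[0.4,-0.9,0],[0,0,0]],
    [70,[0.4,-0.9,0],[0,0,0]],
    [70,[0.4,-0.9,0],[0,0,0]],
    [70,[0.4,-0.9,0],[0,0,0]],
    [70,[0.4,-0.9,0],[0,0,0]],
    [70,[0.4,-0.9,0],[0,0,0]],
    [70,[0.4,-0.9,0],[0,0,0]],
    [70,[0.4,-0.9,0],[0,0,0]],
    [70,[0.4,-0.9,0],[0,0,0]],
    [70,[0.4,-0.9,0],[0,0,0]],
  ],
)

```text
clock: 45.97
position: [0.4469, -0.3307, 0.1852]
eef_rot: [0.0, -0.032, 0.999, -0.0]
wrist_force: [0.4, 0.1, -0.2]
opening: 0.819
grasp_force: 0.0
```

>>> apply_moves(
  motion=[
    [70,[0.3,-0.9,0],[0,0,0]],
    [70,[0.3,-0.9,0],[0,0,0]],
    [70,[0.3,-0.9,0],[0,0,0]],
    [70,[0.3,-0.9,0],[0,0,0]],
    [70,[0.3,-0.9,0],[0,0,0]],
    [70,[0,0,0],[0,0,0]],
    [70,[0,0,0],[0,0,0]],
  ],
)

```text
clock: 46.55
position: [0.4103, -0.4682, 0.1843]
eef_rot: [-0.0, -0.03, 1.0, 0.0]
wrist_force: [-0.3, 0.9, -0.6]
opening: 0.821
grasp_force: 0.0
```

```bash
python3 - <<'E'
from h import *
from bench import r
t=r.capture("top");s=r.capture("side");import pickle;pickle.dump({"top":t,"side":s},open("c4.pkl","wb"))
o=np.zeros((600,800,3),np.uint8);N=cv2.INTER_NEAREST
o[:400,:500]=cv2.resize(t["frame"][130:230,245:370],(500,400),interpolation=N)
o[:300,500:]=cv2.resize(t["frame"][190:290,100:200],(300,300),interpolation=N)
o[300:,500:]=cv2.resize(s["frame"][130:260,270:400],(300,300),interpolation=N)
o[400:,:500]=cv2.resize(s["frame"][60:180,130:430],(500,200))
cv2.imwrite("pics/b4.png",o)
E
```

```text
(no output)
```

View pics/b4.png

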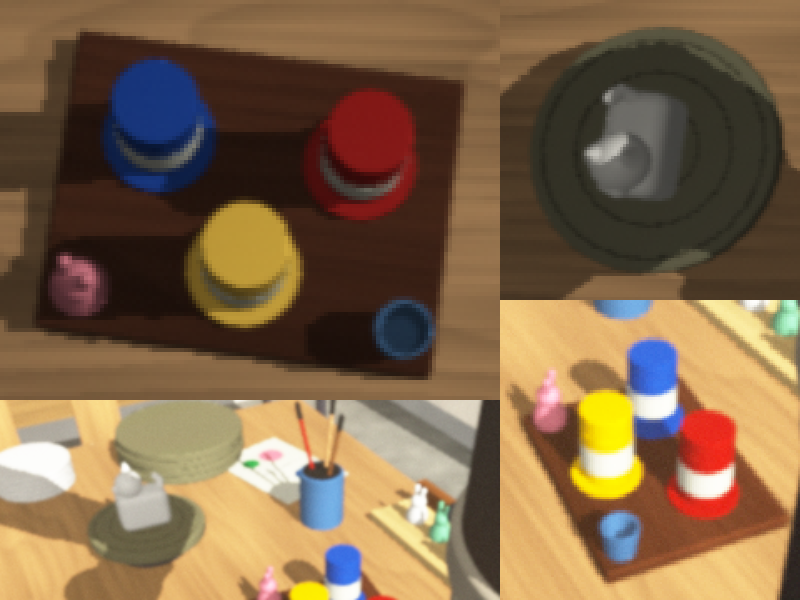

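```bash
python3 - <<'E'
from h import *
import pickle
d=pickle.load(open("c4.pkl","rb"));T=d["top"];S=d["side"]
for k,(x,y) in {"blue":(155,103),"red":(371.5,134),"yellow":(246,246)}.items():print(k,ray(T,x/4-.5+245,y/4-.5+130,.095).round(4))
ps=lambda x,y:(x*130/300-.5+270,(y-300)*130/300-.5+130)
for k,(x,y) in {"blue":(652-500,359),"red":(708-500,430),"yellow":(606-500,410)}.items():print("side",k,ray(S,*ps(x,y),.095).round(4))
q=lambda x,y:((x-500)/3-.5+100,y/3-.5+190)
print("groove",ray(T,*q(656,148),.045).round(4));print("cat top-edge pts z.095",[ray(T,*q(*p),.095).round(4)[:2].tolist() for p in((688,95),(678,200),(608,90))])
for p in((678,200),(688,95)):print(ray(T,*q(*p),.045).round(4)[:2])
E
```

```text
blue [0.6467 0.052  0.095 ]
red [ 0.6314 -0.0648  0.095 ]
yellow [0.569  0.0021 0.095 ]
side blue [0.6414 0.044  0.095 ]
side red [ 0.6292 -0.0676  0.095 ]
side yellow [ 0.5674 -0.0006  0.095 ]
groove [0.4679 0.3369 0.045 ]
cat top-edge pts z.095 [[0.5008, 0.3009], [0.4282, 0.3031], [0.5036, 0.356]]
[0.4305 0.3187]
[0.5069 0.3164]
```

The final view shows each jar within about 2 mm of its coaster centre, the cat upright at the wheel's centre, and the rabbit where it was.

```bash
python3 -c "
from bench import r
print(r.job_done())"
```

```text
the job is handed in; nothing more can be done
None
```

The job is handed in at about 47 s: the cat stands upright in the middle of the free wheel, each jar is back on its own coaster within about 2 mm of centre by the top camera, and the rabbit was left standing where it was.

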